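# Rack the treatment bottles in reverse order

### The job

Move the two vials, the dropper bottle and the cream pot from the rack they stand in to the empty rack beside it, in reverse order: the one that is leftmost in the full rack (seen from the robot) goes on the rightmost pad of the empty rack, the second from the left on the second pad from the right, and so on. Stand each upright in the middle of its pad; set them down, do not drop them or knock any over.

Things in the scene. Friction and masses are not known exactly. Their poses are not given: they have to be found in the camera images.
- vial_small: Small amber round vial with a label and a stoppered blue cap, 25 mm in diameter (21 mm at the neck and cap, above 34 mm), 42 mm tall; grasp the body. Origin: centre of its underside; z up.
- vial_large: Larger pale round vial with a label and a yellow cap, 29 mm in diameter (24 mm at the neck and cap, above 45 mm), 54 mm tall; grasp the body. Origin: centre of its underside; z up.
- dropper_bottle: Amber dropper bottle with a black rubber bulb, 102 mm tall in all; round body 33 mm in diameter, with its shoulder ending 70 mm above its underside, then a 24 mm collar to 77 mm and the 13 mm bulb above; grasp the body. Origin: centre of its underside; z up.
- cream_pot: Flat round cream pot, white with a tan screw lid, 62 mm in diameter, 34 mm tall (the lid is the part above 19 mm); grasp across the lid, the lid does not turn. Origin: centre of its underside; z up.
- pad_vial_small: Black square rubber pad 64 x 64 x 3 mm fixed in the full rack, the one on which the vial small stands at the start; it stays there and marks that thing's place in the old row. Origin: centre of its underside, 5 mm above the table.
- pad_vial_large: Black square rubber pad 64 x 64 x 3 mm fixed in the full rack, the one on which the vial large stands at the start; it stays there and marks that thing's place in the old row. Origin: centre of its underside, 5 mm above the table.
- pad_dropper_bottle: Black square rubber pad 64 x 64 x 3 mm fixed in the full rack, the one on which the dropper bottle stands at the start; it stays there and marks that thing's place in the old row. Origin: centre of its underside, 5 mm above the table.
- pad_cream_pot: Black square rubber pad 64 x 64 x 3 mm fixed in the full rack, the one on which the cream pot stands at the start; it stays there and marks that thing's place in the old row. Origin: centre of its underside, 5 mm above the table.
- full_rack: Fixed aluminium tray, 96 (x) x 338 (y) mm, rim top 9 mm above the table, with four black rubber pads 64 mm square in a row: centres at x = 0, y = +120, +40, -40, -120 mm, tops 8 mm above the table. Origin: centre of its underside; x away from the robot, y to its left, turned at most 0.25 rad. Holds the four things at the start, in any order; left or right of the other.
- empty_rack: Fixed aluminium tray, 96 (x) x 338 (y) mm, rim top 9 mm above the table, with four black rubber pads 64 mm square in a row: centres at x = 0, y = +120, +40, -40, -120 mm, tops 8 mm above the table. Origin: centre of its underside; x away from the robot, y to its left, turned at most 0.25 rad. Empty at the start: the target. Clutter up to 30 mm tall lies 65 mm or more from the row of centres.
There are look-alikes about, which are no part of the job. What is shaped like the cream_pot but blue or pink is not meant.

How it is judged:
By the outcome, as a careful person would: the job done as asked, in the order asked, and still so for the second after the job is handed in, with the robot touching nothing.
It also fails if it takes over 112 s, if anything falls off the work surface, if the arm or the gripper's body presses on something with over 40 N, if the wrist force passes 120 N, or if a joint passes its speed limit or range.

### The arm

A 6-joint arm with a two-finger parallel gripper is mounted at the origin on a cart in front of the work surface, level with it; the furniture and walls round the work are solid. World frame = base frame: x ahead of the robot, y to its left, z up, the work surface at z = 0. Lengths are in m, angles in degrees, forces in N, time in s.
With the tool pointing down it reaches from about 0.35 to 0.875 m from the base axis. Payload 4.2 kg.
Tool frame: the origin (TCP) lies midway between the tips of the shut fingers; the grasp point (between the pads) lies 19 mm behind it; z points along the fingers, y is the line along which they close (so a half turn about z gives the same grasp; the last joint's range is limited). The gripper opens to 87 mm and grips with 3 to 60 N. Pads are 19 mm wide; open, the fingers measure 117 mm over their backs; the gripper's body (75 mm by 190 mm) begins 51 mm behind the grasp point.
Start: joints at [-59.324, 22.042, 0.453, 0, -68.411, -14.817], TCP at [0.171, -0.601, 0.223] pointing down, gripper open.
Joint ranges: [-179.83, 179.83], [-69.29, 118.12], [-61.27, 80.66], [-181.25, 117.63], [-171.15, -9.14], [-177.46, 177.46]. Speed limits (degrees/s): [159.86, 159.86, 180, 180, 180, 180].

### API

Orientations are given as a 3x3 rotation matrix whose columns are the frame's x, y, z axes.
In Python, from station import * gives the robot as it stands. The module is installed in compiled form; this text tells all that it offers.
- The arm moves only by the tool servo_tool, never from a script. Its argument "deltas" is a list of rows, each an object of numbers: "tx", "ty", "tz": the shift along the tool's x, y, z in mm; "ax", "ay", "az": the turn, a rotation vector about the tool's x, y, z in rad; "claw": the finger opening in mm, from 0 to 87. In form: [{"tx": .., "ty": .., "tz": .., "ax": .., "ay": .., "az": .., "claw": ..}, ...]. A call has 1 to 12 rows; each row is the pose to reach, as a shift and turn from the pose commanded when the call began, along the tool's axes at that moment; what a row does not reach only later rows make up. A row lasts 1/12 s, in which the tool goes at most 41.7 mm and 7.16 degrees, less where a joint would pass 70% of its speed; a pose out of reach is approached as far as the arm can. A call with a gripper value outside its range is refused whole. The fingers move at their own pace and stop on an object; the grip force is fixed at half the most. Time passes only in rows, so rows that repeat a pose let the fingers close. It gives the time, the measured TCP pose, the force, the opening and the grip force at its end, in the units of the state.
- sense(): the state, without advancing time (a new reading comes with each control period).
- capture(name): name is "scene" or "side" or "wrist"; returns the picture (400x640x3 uint8, blue, green, red); there is no depth.
- calibration(name): a dict with "fx", "fy", "cx", "cy" (pixels), "cam_to_world" (4x4, takes a point from camera to world coordinates); the wrist camera has in their place "hand_eye" (4x4, takes a point from camera to tool coordinates, whose origin is the TCP and whose axes are the flange's). Camera axes: x right, y down, z forward; pixel columns grow to the right and rows downward; lengths in m; the calibration is good to about 2 mm. The wrist camera is an equidistant fisheye: a pixel r from the principal point sees the ray r / f radians off the axis. A picture is of the moment at which its call begins: read the wrist's pose just before it. calibration takes no time and is no camera call.
- finish_job(): hands the job in; it is judged then, once.
Trained networks look in the newest picture that a camera, given by its name, has taken for a name from the list of things; names that differ only in an ending like _2 or _b are one class to them, and where a whole thing is asked for, a point or a joint stands for the part that bears it (a point fixed in the world has none). Each returns a list of dicts, best first, with "confidence" (0 to 1); they miss things now and then, are a little off and sometimes report something else, mostly with a low value. They report only what shows in the picture. A call takes as long as a camera call. They do not tell look-alikes from the thing itself.
- recognise(label, camera): "xyz" ([x, y, z] in m, in the coordinates of the camera as it stood for that picture, good to about 4 mm: the middle of the surface that is visible of it).
- trace(label, camera): "mask" (400x640 bool, what is visible of it).
The state is a dict: "time_s": time; "joints": joint angles; "joint_velocities": joint speeds; "effort": joint torques, N m; "tcp_pos": TCP position; "ee_rot": TCP orientation; "wrist_force": force on the tool from outside, world axes, zero at the start; "moment": the same for the moment, N m; "gripper_width": opening from 0.0 (shut) to 1.0 (fully open); "gripper_force": force on a finger pad.
Only numpy, scipy, OpenCV 4.12 (cv2) and the standard library are available. Lean on these libraries where they do the work, as an engineer would, in place of code of your own. Each camera call takes 0.05 s, during which the arm holds its last target. There are 200 camera calls.

## Working session

There is one attempt and no reset: what is moved stays moved. The work goes in short steps, Python scripts to look and compute and a tool call to move; the robot and the scene stay as the last step left them, time stands still between calls to the robot, and variables do not carry over. Pictures are saved under pics/ and viewed, at most 14 in all, crops included, and the job is handed in when it is done.

Besides the shell and the picture viewer there is one more tool, called after "Emit:" as a command line: name --argument value ..., lists and objects as JSON in quotes. servo_tool: Moves the arm, as the interface text tells. Its arguments: {"type":"object","properties":{"deltas":{"type":"array","items":{"type":"object","properties":{"tx":{"type":"number"},"ty":{"type":"number"},"tz":{"type":"number"},"ax":{"type":"number"},"ay":{"type":"number"},"az":{"type":"number"},"claw":{"type":"number"}}}}},"required":["deltas"]}

```bash
mkdir -p pics
cat > h.py <<'E'
from station import *
import numpy as np, cv2
E
python3 - <<'E'
from h import *
np.set_printoptions(precision=4,suppress=True)
s=sense();print(s['time_s'],s['tcp_pos'],s['ee_rot'])
ims=[]
for c in ['scene','side']:
    im=capture(c);cv2.imwrite(f'pics/{c}0.png',im)
    k=calibration(c);print(c,k['fx'],k['fy'],k['cx'],k['cy'],np.array(k['cam_to_world']))
    T=np.array(k['cam_to_world'])
    for l in ['vial_small','vial_large','dropper_bottle','cream_pot','full_rack','empty_rack']:
        for d in recognise(l,c)[:3]:
            p=T@np.r_[d['xyz'],1];print(l,round(d['confidence'],2),p[:3])
E
```

```text
0.0 [ 0.1706 -0.6006  0.2215] [[-0.962  -0.2731 -0.0007]
 [-0.2731  0.962   0.0021]
 [ 0.0001  0.0022 -1.    ]]
scene 362.8160606061141 362.8160606061141 319.8623602182566 197.37482646419272 [[ 0.6968 -0.5149  0.4993 -0.023 ]
 [-0.7172 -0.5017  0.4836 -0.4866]
 [ 0.0015 -0.6951 -0.7189  0.8462]
 [ 0.      0.      0.      1.    ]]
vial_large 0.58 [0.4824 0.2135 0.0279]
dropper_bottle 0.46 [0.4746 0.1394 0.049 ]
cream_pot 0.8 [0.461  0.063  0.0405]
full_rack 0.75 [0.4574 0.1289 0.0046]
empty_rack 0.97 [ 0.4734 -0.2452  0.0093]
side 466.41237846736243 466.41237846736243 312.7564332918109 201.1159154382652 [[-0.3226 -0.7452  0.5836 -0.3056]
 [-0.9464  0.2437 -0.2119  0.369 ]
 [ 0.0157 -0.6207 -0.7839  1.1542]
 [ 0.      0.      0.      1.    ]]
vial_large 0.69 [0.477  0.2271 0.0416]
vial_large 0.54 [0.505  0.3061 0.0102]
dropper_bottle 0.69 [0.4752 0.15   0.0662]
cream_pot 0.92 [0.6115 0.4504 0.034 ]
cream_pot 0.85 [0.4999 0.4387 0.032 ]
cream_pot 0.58 [0.4077 0.4249 0.0348]
full_rack 0.7 [0.4734 0.1973 0.0055]
empty_rack 0.66 [ 0.4925 -0.1528  0.0046]
```

View pics/scene0.png

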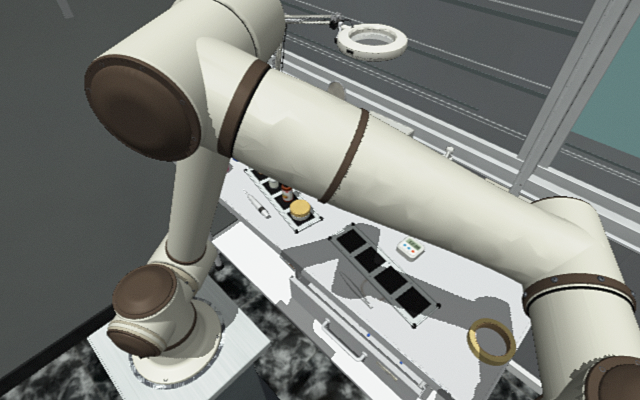

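View pics/side0.png

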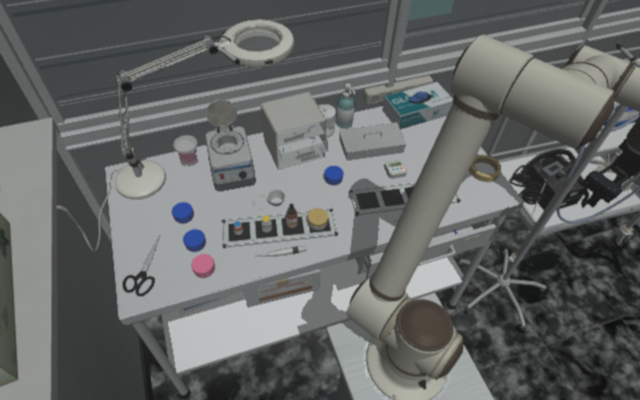

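The side view shows the full rack at about (280,228). From the left it holds vial_small (238,228), vial_large (266,224), dropper (292,217) and the tan pot (318,219). The blue and pink pots are decoys. The empty rack is at about (400,197).

I'll check the lamp position and plan a view of the empty rack.

```bash
cat >> h.py <<'E'
from scipy.spatial.transform import Rotation as R
np.set_printoptions(precision=4,suppress=True)
def plan(p,yaw,s=None):
    """TCP target p (m), tool pointing down, tool y at world angle yaw (deg) -> deltas mm / rad"""
    s=s or sense();R0=np.array(s['ee_rot']);a=np.radians(yaw)
    y=np.array([np.cos(a),np.sin(a),0]);z=np.array([0,0,-1.]);Rt=np.c_[np.cross(y,z),y,z]
    print('t',s['time_s'],'now',np.round(s['tcp_pos'],4),'d',np.round(1000*R0.T@(np.array(p)-s['tcp_pos']),1),'rot',np.round(R.from_matrix(R0.T@Rt).as_rotvec(),3))
def wray(uv,s,k):
    """wrist pixels (n,2) -> origin, world dirs"""
    uv=np.atleast_2d(uv).astype(float);d=uv-[k['cx'],k['cy']];r=np.linalg.norm(d,axis=1)
    th=r/k['fx'];v=np.c_[d/np.maximum(r,1e-9)[:,None]*np.sin(th)[:,None],np.cos(th)]
    E=np.array(k['hand_eye']);R0=np.array(s['ee_rot'])
    return np.array(s['tcp_pos'])+R0@E[:3,3],v@(R0@E[:3,:3]).T
def onz(uv,z,s,k):
    o,v=wray(uv,s,k);return o+v*((z-o[2])/v[:,2])[:,None]
E
python3 - <<'E'
from h import *
def ray(c,u,v):
    k=calibration(c);T=np.array(k['cam_to_world']);d=T[:3,:3]@[(u-k['cx'])/k['fx'],(v-k['cy'])/k['fy'],1];return T[:3,3],d/np.linalg.norm(d)
(o1,d1),(o2,d2)=ray('scene',373,40),ray('side',256,43)
t=np.linalg.lstsq(np.c_[d1,-d2],o2-o1,rcond=None)[0];print(o1+t[0]*d1,o2+t[1]*d2)
k=calibration('wrist');print(k['fx'],k['cx'],k['cy'],np.array(k['hand_eye']))
plan([.45,-.2,.35],0);plan([.45,-.2,.35],180)
print(sense()['joints'])
E
```

```text
[0.8366 0.1349 0.4113] [0.8332 0.1358 0.4058]
309.70691628693146 324.6536986956264 201.11940924557248 [[ 0.0002 -0.9567 -0.2911  0.0793]
 [ 1.      0.      0.0005 -0.0003]
 [-0.0005 -0.2911  0.9567 -0.1619]
 [ 0.      0.      0.      1.    ]]
t 0.7 now [ 0.1708 -0.6012  0.2226] d [-378.2  309.6 -127.4] rot [0.    0.    1.848]
t 0.7 now [ 0.1708 -0.6012  0.2226] d [-378.2  309.6 -127.4] rot [-0.     0.    -1.294]
[-59.3234  22.0381   0.4533  -0.0027 -68.411  -14.8169]
```

Emit:
servo_tool --deltas '[{"tz":-40},{"tx":-38,"ty":31,"tz":-60,"az":-0.12},{"tx":-76,"ty":62,"tz":-90,"az":-0.24},{"tx":-114,"ty":93,"tz":-110,"az":-0.36},{"tx":-152,"ty":124,"tz":-127,"az":-0.48},{"tx":-190,"ty":155,"tz":-127,"az":-0.6},{"tx":-228,"ty":186,"tz":-127,"az":-0.72},{"tx":-266,"ty":217,"tz":-127,"az":-0.84},{"tx":-304,"ty":248,"tz":-127,"az":-0.96},{"tx":-342,"ty":280,"tz":-127,"az":-1.08},{"tx":-378,"ty":310,"tz":-127,"az":-1.2},{"tx":-378,"ty":310,"tz":-127,"az":-1.294}]'

```text
schema error: expected keys tx, ty, tz, ax, ay, az, claw
```

Run:
```python
from h import *
s=sense();im=capture('wrist');cv2.imwrite('pics/w1.png',im);k=calibration('wrist')
print(s['tcp_pos'],np.array(s['joint_velocities']),s['joints'])
for l in ['empty_rack','full_rack']:
    for d in trace(l,'wrist')[:2]:
        v,u=np.where(d['mask']);p=onz(np.c_[u,v],.009,s,k)[:,:2].astype(np.float32)
        print(l,d['confidence'],len(u),cv2.minAreaRect(p))
plan([.45,.19,.35],180)
```

```text
[ 0.1708 -0.6012  0.2226] [-0.0287 -0.0131 -0.0179  0.0023 -0.0339  0.0363] [-59.3234  22.0381   0.4533  -0.0027 -68.411  -14.8169]
empty_rack 0.53 56 ((0.5028817653656006, -0.30512624979019165), (0.018609249964356422, 0.021806394681334496), 4.719783782958984)
t 0.85 now [ 0.1708 -0.6012  0.2226] d [-484.8  684.7 -127.4] rot [-0.    -0.    -1.294]
```

View pics/w1.png

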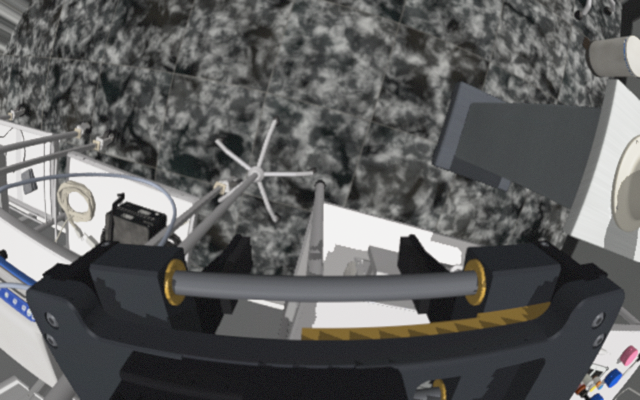

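All keys are needed in every row. The wrist image's upper half sees the tool's +x side and the gripper fills the rows below about 235, so I'll aim accordingly.

Emit:
servo_tool --deltas '[{"tx":0,"ty":0,"tz":-40,"ax":0,"ay":0,"az":0,"claw":87},{"tx":-30,"ty":28,"tz":-60,"ax":0,"ay":0,"az":-0.12,"claw":87},{"tx":-60,"ty":56,"tz":-80,"ax":0,"ay":0,"az":-0.24,"claw":87},{"tx":-96,"ty":93,"tz":-100,"ax":0,"ay":0,"az":-0.36,"claw":87},{"tx":-132,"ty":124,"tz":-115,"ax":0,"ay":0,"az":-0.48,"claw":87},{"tx":-170,"ty":155,"tz":-127,"ax":0,"ay":0,"az":-0.6,"claw":87},{"tx":-208,"ty":190,"tz":-127,"ax":0,"ay":0,"az":-0.72,"claw":87},{"tx":-246,"ty":225,"tz":-127,"ax":0,"ay":0,"az":-0.84,"claw":87},{"tx":-284,"ty":260,"tz":-127,"ax":0,"ay":0,"az":-0.96,"claw":87},{"tx":-320,"ty":295,"tz":-127,"ax":0,"ay":0,"az":-1.08,"claw":87},{"tx":-358,"ty":330,"tz":-127,"ax":0,"ay":0,"az":-1.2,"claw":87},{"tx":-394,"ty":367,"tz":-127,"ax":0,"ay":0,"az":-1.294,"claw":87}]'

```text
time_s: 1.85
tcp_pos: [0.402, -0.2214, 0.3495]
ee_rot: [[0.006, -1.0, 0.001], [-1.0, -0.006, -0.0], [0.0, -0.001, -1.0]]
wrist_force: [0.6, -0.5, -0.5]
gripper_width: 0.999
gripper_force: 0.0
```

Run:
```python
from h import *
s=sense();im=capture('wrist');s=sense();im=capture('wrist');cv2.imwrite('pics/w2.png',im);k=calibration('wrist')
print(s['tcp_pos'],np.array(s['joint_velocities']),s['joints'])
for l in ['empty_rack','full_rack']:
    for d in trace(l,'wrist')[:2]:
        v,u=np.where(d['mask']);p=onz(np.c_[u,v],.009,s,k)[:,:2].astype(np.float32)
        print(l,d['confidence'],len(u),cv2.minAreaRect(p))
plan([.45,.23,.35],180)
```

```text
[ 0.4053 -0.2168  0.3492] [-6.2474  0.8075  0.1245  1.2172 -0.9118 -0.9181] [ -7.8869   1.4439  -8.0132  -0.1297 -80.3578   8.7736]
empty_rack 0.59 11075 ((0.48137718439102173, -0.22584335505962372), (0.33945751190185547, 0.09826718270778656), 81.11028289794922)
full_rack 0.86 564 ((0.4751439392566681, 0.1157631129026413), (0.11532101780176163, 0.10254034399986267), 0.6553955078125)
t 2.05 now [ 0.4019 -0.2223  0.3491] d [-452.2  -49.3   -1. ] rot [-0.    -0.     0.003]
```

View pics/w2.png

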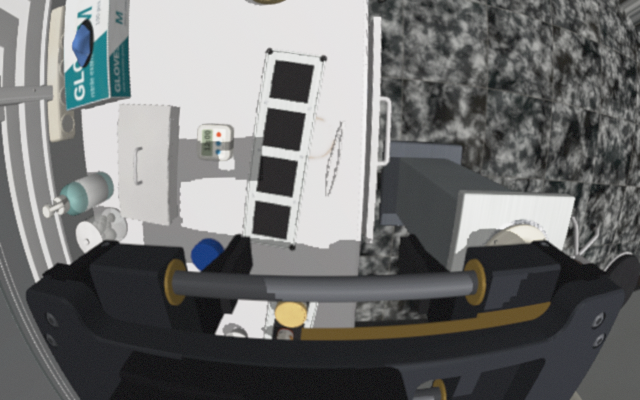

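Empty rack: pads at about (292,82), (284,129), (277,175) and (271,220), with no clutter inside it. The arm was still settling, so I'll repeat the measurement using the pads themselves.

```bash
cat >> h.py <<'E'
def pads(label,z=.008):
    s=sense();im=capture('wrist');k=calibration('wrist')
    d=trace(label,'wrist')[0];v,u=np.where(d['mask'])
    print(label,d['confidence'],cv2.minAreaRect(onz(np.c_[u,v],.009,s,k)[:,:2].astype(np.float32)))
    m=cv2.morphologyEx(d['mask'].astype(np.uint8),cv2.MORPH_CLOSE,np.ones((15,15)))
    b=((im.max(2)<60)&(m>0)).astype(np.uint8);b=cv2.morphologyEx(b,cv2.MORPH_OPEN,np.ones((3,3)))
    n,L,st,c=cv2.connectedComponentsWithStats(b)
    for i in range(1,n):
        if st[i,4]>150:
            v,u=np.where(L==i);r=cv2.minAreaRect(onz(np.c_[u,v],z,s,k)[:,:2].astype(np.float32));print(np.round(c[i]),st[i,4],np.round(r[0],4),np.round(r[1],4),round(r[2],2))
    return s,im,k
E
python3 - <<'E'
from h import *
s,_,_=pads('empty_rack');print(s['tcp_pos'],s['joint_velocities'])
plan([.43,.26,.35],180)
E
```

```text
empty_rack 0.57 ((0.48121264576911926, -0.22603414952754974), (0.3372825086116791, 0.0975589007139206), 80.80850982666016)
[288.  85.] 1311 [ 0.4628 -0.3431] [0.0596 0.0594] 81.45
[280. 133.] 1282 [ 0.4754 -0.2641] [0.0591 0.0599] 80.58
[274. 180.] 1174 [ 0.4882 -0.1857] [0.0589 0.0596] 80.93
[269. 224.] 1008 [ 0.5003 -0.1069] [0.0592 0.0588] 81.03
[ 0.4019 -0.2223  0.3491] [-3.047   0.1789 -0.1186  0.1666 -0.0821  0.0286]
t 2.15 now [ 0.4011 -0.2238  0.349 ] d [-483.8  -28.4   -1.1] rot [ 0.    -0.    -0.001]
```

Emit:
servo_tool --deltas '[{"tx":-25,"ty":-2,"tz":0,"ax":0,"ay":0,"az":0,"claw":87},{"tx":-66,"ty":-5,"tz":0,"ax":0,"ay":0,"az":0,"claw":87},{"tx":-107,"ty":-8,"tz":0,"ax":0,"ay":0,"az":0,"claw":87},{"tx":-148,"ty":-10,"tz":0,"ax":0,"ay":0,"az":0,"claw":87},{"tx":-189,"ty":-12,"tz":0,"ax":0,"ay":0,"az":0,"claw":87},{"tx":-230,"ty":-15,"tz":0,"ax":0,"ay":0,"az":0,"claw":87},{"tx":-271,"ty":-17,"tz":0,"ax":0,"ay":0,"az":0,"claw":87},{"tx":-312,"ty":-19,"tz":0,"ax":0,"ay":0,"az":0,"claw":87},{"tx":-353,"ty":-21,"tz":0,"ax":0,"ay":0,"az":0,"claw":87},{"tx":-394,"ty":-23,"tz":0,"ax":0,"ay":0,"az":0,"claw":87},{"tx":-435,"ty":-25,"tz":0,"ax":0,"ay":0,"az":0,"claw":87},{"tx":-460,"ty":-28,"tz":0,"ax":0,"ay":0,"az":0,"claw":87}]'

```text
time_s: 3.15
tcp_pos: [0.43, 0.2384, 0.3487]
ee_rot: [[-0.001, -1.0, 0.0], [-1.0, 0.001, 0.0], [-0.0, -0.0, -1.0]]
wrist_force: [0.6, -0.2, 1.0]
gripper_width: 1.001
gripper_force: 0.0
```

Emit:
servo_tool --deltas '[{"tx":-22,"ty":0,"tz":0,"ax":0,"ay":0,"az":0,"claw":87},{"tx":-22,"ty":0,"tz":0,"ax":0,"ay":0,"az":0,"claw":87},{"tx":-22,"ty":0,"tz":0,"ax":0,"ay":0,"az":0,"claw":87},{"tx":-22,"ty":0,"tz":0,"ax":0,"ay":0,"az":0,"claw":87}]'

```text
time_s: 3.48
tcp_pos: [0.43, 0.2572, 0.3488]
ee_rot: [[-0.002, -1.0, -0.0], [-1.0, 0.002, -0.001], [0.001, 0.0, -1.0]]
wrist_force: [-0.4, -0.4, -0.7]
gripper_width: 0.998
gripper_force: 0.0
```

Run:
```python
from h import *
s,im,k=pads('full_rack');cv2.imwrite('pics/w3.png',im);print(s['tcp_pos'],s['joint_velocities'])
E=np.array(k['hand_eye'])
for l,zt in [('vial_small',.05),('vial_large',.062),('dropper_bottle',.11),('cream_pot',.042)]:
    for d in recognise(l,'wrist')[:3]:
        print(l,round(d['confidence'],2),np.array(s['tcp_pos'])+np.array(s['ee_rot'])@(E@np.r_[d['xyz'],1])[:3])
    for d in trace(l,'wrist')[:1]:
        v,u=np.where(d['mask']);print('  mask',len(u),u.mean(),v.mean(),u.min(),u.max(),v.min(),v.max())
```

```text
full_rack 0.78 ((0.48920223116874695, 0.18702581524848938), (0.33954331278800964, 0.09869208931922913), 79.1489486694336)
[0.43   0.2572 0.3488] [-0.221  -0.8062 -0.2494 -0.0325  0.0003  0.0048]
vial_small 0.55 [0.5083 0.3035 0.046 ]
vial_large 0.74 [0.4926 0.221  0.0574]
vial_large 0.3 [0.5105 0.2968 0.0086]
  mask 308 284.77272727272725 139.90584415584416 274 295 130 149
dropper_bottle 0.67 [0.4777 0.1517 0.0696]
  mask 433 287.4295612009238 91.09930715935334 275 299 79 102
cream_pot 0.96 [0.4215 0.421  0.0354]
cream_pot 0.69 [0.4662 0.0742 0.0444]
cream_pot 0.6 [0.5123 0.4289 0.0392]
  mask 1353 299.32668144863266 43.63636363636363 279 320 24 64
```

View pics/w3.png

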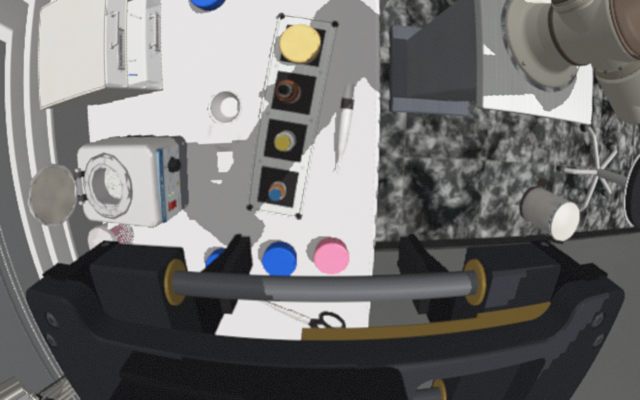

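From above, top to bottom: tan pot lid (299,43), dropper bulb (284,90), yellow cap (284,142) and blue cap (276,191). I'll zoom in for exact cap centres.

Run:
```python
from h import *
im=cv2.imread('pics/w3.png');c=[im[y-24:y+24,x-24:x+24] for x,y in [(299,44),(287,90),(284,142),(276,190)]]
c=[cv2.resize(i,None,fx=8,fy=8,interpolation=cv2.INTER_NEAREST) for i in c]
g=np.vstack([np.hstack(c[:2]),np.hstack(c[2:])]);cv2.imwrite('pics/z3.png',cv2.resize(g,(600,600),interpolation=cv2.INTER_AREA))
s=sense();k=calibration('wrist')
ctr=np.array([.4892,.1870]);a=np.radians(79.15);ay=np.array([np.cos(a),np.sin(a)])
for n,uv,z,t in [('small',(275.5,191.5),.05,.12),('large',(283.5,142.5),.062,.04),('drop',(284,89.5),.11,-.04),('pot',(299.5,43.5),.042,-.12)]:
    p=onz(uv,z,s,k)[0][:2];q=onz(np.array(uv)+[1,1],z,s,k)[0][:2];print(n,p,'pad',ctr+t*ay,'off',1000*(p-ctr-t*ay),'mm/px',1000*(q-p))
```

```text
small [0.5068 0.3032] pad [0.5118 0.3049] off [-5.0125 -1.6752] mm/px [-1.5113  1.6175]
large [0.4903 0.2258] pad [0.4967 0.2263] off [-6.4056 -0.4512] mm/px [-1.441   1.4991]
drop [0.4822 0.1516] pad [0.4817 0.1477] off [0.5588 3.847 ] mm/px [-1.2806  1.3467]
pot [0.4677 0.0763] pad [0.4666 0.0691] off [1.1133 7.179 ] mm/px [-1.4973  1.6282]
```

View pics/z3.png

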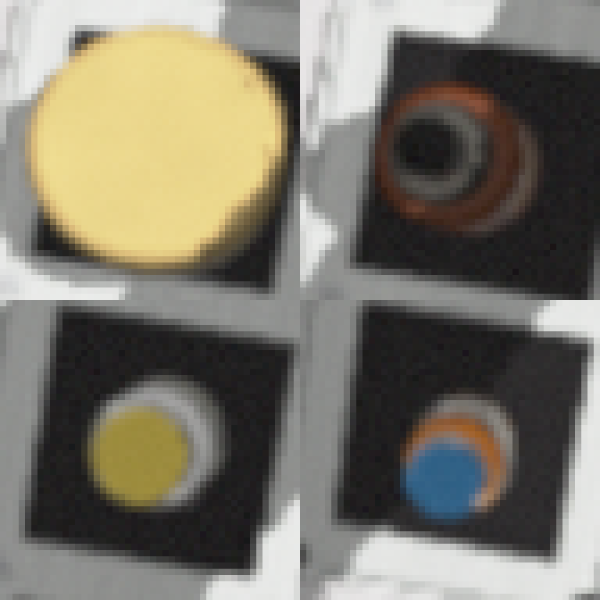

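Run:
```python
from h import *
plan([.5083,.3069,.10],170)
```

```text
t 3.9833 now [0.4295 0.2585 0.3491] d [-48.4 -78.8 249.1] rot [-0.     0.     0.174]
```

Emit:
servo_tool --deltas '[{"tx":-5,"ty":-8,"tz":20,"ax":0,"ay":0,"az":0.05,"claw":87},{"tx":-14,"ty":-24,"tz":45,"ax":0,"ay":0,"az":0.1,"claw":70},{"tx":-23,"ty":-40,"tz":70,"ax":0,"ay":0,"az":0.174,"claw":60},{"tx":-32,"ty":-55,"tz":95,"ax":0,"ay":0,"az":0.174,"claw":60},{"tx":-40,"ty":-70,"tz":120,"ax":0,"ay":0,"az":0.174,"claw":60},{"tx":-47,"ty":-79,"tz":145,"ax":0,"ay":0,"az":0.174,"claw":60},{"tx":-47,"ty":-79,"tz":170,"ax":0,"ay":0,"az":0.174,"claw":60},{"tx":-47,"ty":-79,"tz":195,"ax":0,"ay":0,"az":0.174,"claw":60},{"tx":-47,"ty":-79,"tz":220,"ax":0,"ay":0,"az":0.174,"claw":60},{"tx":-47,"ty":-79,"tz":240,"ax":0,"ay":0,"az":0.174,"claw":60},{"tx":-47,"ty":-79,"tz":249,"ax":0,"ay":0,"az":0.174,"claw":60},{"tx":-47,"ty":-79,"tz":249,"ax":0,"ay":0,"az":0.174,"claw":60}]'

```text
time_s: 4.98
tcp_pos: [0.5074, 0.3047, 0.0975]
ee_rot: [[-0.173, -0.985, -0.004], [-0.985, 0.173, -0.004], [0.004, 0.003, -1.0]]
wrist_force: [-0.6, -0.9, -0.3]
gripper_width: 0.689
gripper_force: 0.0
```

Run:
```python
from h import *
s=sense();capture('wrist');s=sense()
im=capture('wrist');cv2.imwrite('pics/w4.png',im)
plan([.5086,.3058,.0115],170)
```

```text
t 5.0833 now [0.5091 0.3062 0.1007] d [ 0.5  0.5 89.2] rot [-0.001  0.001  0.001]
```

View pics/w4.png

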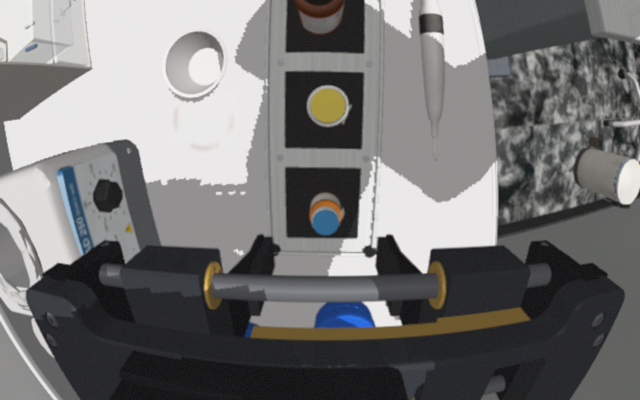

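Now close in: blue cap centre about (325,222), yellow cap (328,105), fingers open on either side. Measuring from this nearer view.

Run:
```python
from h import *
s=sense();k=calibration('wrist')
s=dict(s);s['tcp_pos']=[.5088,.3058,.1000]
print(onz([(325,222)],.05,s,k),onz([(328,105)],.062,s,k), onz([(322,4)],.0,s,k))
print(onz([(286,168),(357,167),(287,238),(358,238)],.008,s,k).mean(0),onz([(286,72),(361,71),(287,149),(361,149)],.008,s,k).mean(0))
plan([.5086,.3058,.0115],170)
```

```text
[[0.5095 0.3062 0.05  ]] [[0.4933 0.2243 0.062 ]] [[0.4821 0.135  0.    ]]
[0.512  0.3052 0.008 ] [0.4967 0.2269 0.008 ]
t 5.0833 now [0.5091 0.3062 0.1007] d [ 0.5  0.5 89.2] rot [-0.001  0.001  0.001]
```

Emit:
servo_tool --deltas '[{"tx":0,"ty":0,"tz":15,"ax":0,"ay":0,"az":0,"claw":60},{"tx":0,"ty":0,"tz":32,"ax":0,"ay":0,"az":0,"claw":60},{"tx":0,"ty":0,"tz":49,"ax":0,"ay":0,"az":0,"claw":60},{"tx":0,"ty":0,"tz":65,"ax":0,"ay":0,"az":0,"claw":60},{"tx":0,"ty":0,"tz":78,"ax":0,"ay":0,"az":0,"claw":60},{"tx":0,"ty":0,"tz":86,"ax":0,"ay":0,"az":0,"claw":60},{"tx":0,"ty":0,"tz":89,"ax":0,"ay":0,"az":0,"claw":60},{"tx":0,"ty":0,"tz":89,"ax":0,"ay":0,"az":0,"claw":60},{"tx":0,"ty":0,"tz":89,"ax":0,"ay":0,"az":0,"claw":45},{"tx":0,"ty":0,"tz":89,"ax":0,"ay":0,"az":0,"claw":35},{"tx":0,"ty":0,"tz":89,"ax":0,"ay":0,"az":0,"claw":28},{"tx":0,"ty":0,"tz":89,"ax":0,"ay":0,"az":0,"claw":22}]'

```text
time_s: 6.08
tcp_pos: [0.5088, 0.306, 0.0117]
ee_rot: [[-0.173, -0.985, 0.001], [-0.985, 0.173, 0.001], [-0.001, -0.001, -1.0]]
wrist_force: [-0.3, 0.9, -0.2]
gripper_width: 0.471
gripper_force: 0.0
```

Emit:
servo_tool --deltas '[{"tx":0,"ty":0,"tz":0,"ax":0,"ay":0,"az":0,"claw":15},{"tx":0,"ty":0,"tz":0,"ax":0,"ay":0,"az":0,"claw":10},{"tx":0,"ty":0,"tz":0,"ax":0,"ay":0,"az":0,"claw":10},{"tx":0,"ty":0,"tz":0,"ax":0,"ay":0,"az":0,"claw":10}]'

```text
time_s: 6.42
tcp_pos: [0.5085, 0.3057, 0.0111]
ee_rot: [[-0.173, -0.985, 0.0], [-0.985, 0.173, 0.0], [-0.0, -0.0, -1.0]]
wrist_force: [-0.4, -0.1, 1.5]
gripper_width: 0.276
gripper_force: 30.0
```

Run:
```python
from h import *
plan([.4629,-.3435,.16],170);print(sense()['gripper_width']*87)
```

```text
t 6.4167 now [0.5085 0.3057 0.0111] d [ 647.3  -67.4 -148.9] rot [-0.     0.     0.001]
23.970685775352806
```

Emit:
servo_tool --deltas '[{"tx":0,"ty":0,"tz":-10,"ax":0,"ay":0,"az":0,"claw":10},{"tx":0,"ty":0,"tz":-30,"ax":0,"ay":0,"az":0,"claw":10},{"tx":0,"ty":0,"tz":-55,"ax":0,"ay":0,"az":0,"claw":10},{"tx":0,"ty":0,"tz":-80,"ax":0,"ay":0,"az":0,"claw":10},{"tx":0,"ty":0,"tz":-105,"ax":0,"ay":0,"az":0,"claw":10},{"tx":5,"ty":-1,"tz":-128,"ax":0,"ay":0,"az":0,"claw":10},{"tx":20,"ty":-3,"tz":-142,"ax":0,"ay":0,"az":0,"claw":10},{"tx":45,"ty":-6,"tz":-149,"ax":0,"ay":0,"az":0,"claw":10},{"tx":75,"ty":-9,"tz":-149,"ax":0,"ay":0,"az":0,"claw":10},{"tx":110,"ty":-12,"tz":-149,"ax":0,"ay":0,"az":0,"claw":10},{"tx":145,"ty":-16,"tz":-149,"ax":0,"ay":0,"az":0,"claw":10},{"tx":180,"ty":-20,"tz":-149,"ax":0,"ay":0,"az":0,"claw":10}]'

```text
time_s: 7.42
tcp_pos: [0.4965, 0.1235, 0.1608]
ee_rot: [[-0.172, -0.985, 0.001], [-0.985, 0.172, 0.0], [-0.001, -0.001, -1.0]]
wrist_force: [1.0, 0.3, -0.8]
gripper_width: 0.28
gripper_force: 30.0
```

Emit:
servo_tool --deltas '[{"tx":35,"ty":-4,"tz":0,"ax":0,"ay":0,"az":0,"claw":10},{"tx":70,"ty":-8,"tz":0,"ax":0,"ay":0,"az":0,"claw":10},{"tx":105,"ty":-12,"tz":0,"ax":0,"ay":0,"az":0,"claw":10},{"tx":140,"ty":-15,"tz":0,"ax":0,"ay":0,"az":0,"claw":10},{"tx":175,"ty":-18,"tz":0,"ax":0,"ay":0,"az":0,"claw":10},{"tx":210,"ty":-22,"tz":0,"ax":0,"ay":0,"az":0,"claw":10},{"tx":245,"ty":-25,"tz":0,"ax":0,"ay":0,"az":0,"claw":10},{"tx":280,"ty":-28,"tz":0,"ax":0,"ay":0,"az":0,"claw":10},{"tx":315,"ty":-32,"tz":0,"ax":0,"ay":0,"az":0,"claw":10},{"tx":350,"ty":-36,"tz":0,"ax":0,"ay":0,"az":0,"claw":10},{"tx":385,"ty":-40,"tz":0,"ax":0,"ay":0,"az":0,"claw":10},{"tx":410,"ty":-43,"tz":0,"ax":0,"ay":0,"az":0,"claw":10}]'

```text
time_s: 8.42
tcp_pos: [0.4678, -0.2889, 0.1606]
ee_rot: [[-0.175, -0.985, 0.001], [-0.985, 0.175, -0.001], [0.0, -0.001, -1.0]]
wrist_force: [0.5, 0.4, -0.9]
gripper_width: 0.278
gripper_force: 30.0
```

Emit:
servo_tool --deltas '[{"tx":25,"ty":-2,"tz":10,"ax":0,"ay":0,"az":0,"claw":10},{"tx":45,"ty":-4,"tz":20,"ax":0,"ay":0,"az":0,"claw":10},{"tx":57,"ty":-5,"tz":40,"ax":0,"ay":0,"az":0,"claw":10},{"tx":57,"ty":-5,"tz":60,"ax":0,"ay":0,"az":0,"claw":10},{"tx":57,"ty":-5,"tz":75,"ax":0,"ay":0,"az":0,"claw":10},{"tx":57,"ty":-5,"tz":85,"ax":0,"ay":0,"az":0,"claw":10},{"tx":57,"ty":-5,"tz":90,"ax":0,"ay":0,"az":0,"claw":10},{"tx":57,"ty":-5,"tz":90,"ax":0,"ay":0,"az":0,"claw":10},{"tx":57,"ty":-5,"tz":90,"ax":0,"ay":0,"az":0,"claw":10}]'

```text
time_s: 9.17
tcp_pos: [0.464, -0.3434, 0.0707]
ee_rot: [[-0.172, -0.985, 0.001], [-0.985, 0.172, -0.001], [0.001, -0.001, -1.0]]
wrist_force: [0.3, -0.2, 0.6]
gripper_width: 0.278
gripper_force: 30.0
```

Run:
```python
from h import *
print(sense()['gripper_width']*87, sense()['gripper_force']);plan([.4629,-.3435,.0115],170)
```

```text
24.206048056899323 29.999794350005686
t 9.1667 now [ 0.464  -0.3434  0.0707] d [ 0.2  1.1 59.2] rot [-0.001 -0.001  0.001]
```

Emit:
servo_tool --deltas '[{"tx":0,"ty":1,"tz":12,"ax":0,"ay":0,"az":0,"claw":10},{"tx":0,"ty":1,"tz":26,"ax":0,"ay":0,"az":0,"claw":10},{"tx":0,"ty":1,"tz":38,"ax":0,"ay":0,"az":0,"claw":10},{"tx":0,"ty":1,"tz":47,"ax":0,"ay":0,"az":0,"claw":10},{"tx":0,"ty":1,"tz":53,"ax":0,"ay":0,"az":0,"claw":10},{"tx":0,"ty":1,"tz":56,"ax":0,"ay":0,"az":0,"claw":10},{"tx":0,"ty":1,"tz":57,"ax":0,"ay":0,"az":0,"claw":10},{"tx":0,"ty":1,"tz":58,"ax":0,"ay":0,"az":0,"claw":10},{"tx":0,"ty":1,"tz":59,"ax":0,"ay":0,"az":0,"claw":10},{"tx":0,"ty":1,"tz":59.5,"ax":0,"ay":0,"az":0,"claw":10},{"tx":0,"ty":1,"tz":59.5,"ax":0,"ay":0,"az":0,"claw":10}]'

```text
time_s: 10.08
tcp_pos: [0.4628, -0.3434, 0.0111]
ee_rot: [[-0.173, -0.985, 0.001], [-0.985, 0.173, -0.001], [0.0, -0.001, -1.0]]
wrist_force: [-0.3, 0.5, 1.7]
gripper_width: 0.277
gripper_force: 30.0
```

Emit:
servo_tool --deltas '[{"tx":0,"ty":0,"tz":0,"ax":0,"ay":0,"az":0,"claw":26},{"tx":0,"ty":0,"tz":0,"ax":0,"ay":0,"az":0,"claw":32},{"tx":0,"ty":0,"tz":0,"ax":0,"ay":0,"az":0,"claw":42},{"tx":0,"ty":0,"tz":0,"ax":0,"ay":0,"az":0,"claw":50},{"tx":0,"ty":0,"tz":0,"ax":0,"ay":0,"az":0,"claw":50},{"tx":0,"ty":0,"tz":-6,"ax":0,"ay":0,"az":0,"claw":50},{"tx":0,"ty":0,"tz":-20,"ax":0,"ay":0,"az":0,"claw":50},{"tx":0,"ty":0,"tz":-40,"ax":0,"ay":0,"az":0,"claw":50},{"tx":0,"ty":0,"tz":-65,"ax":0,"ay":0,"az":0,"claw":50},{"tx":0,"ty":0,"tz":-95,"ax":0,"ay":0,"az":0,"claw":60},{"tx":0,"ty":0,"tz":-125,"ax":0,"ay":0,"az":0,"claw":60},{"tx":0,"ty":0,"tz":-150,"ax":0,"ay":0,"az":0,"claw":60}]'

```text
time_s: 11.08
tcp_pos: [0.4627, -0.3434, 0.1632]
ee_rot: [[-0.173, -0.985, 0.002], [-0.985, 0.173, -0.001], [0.001, -0.002, -1.0]]
wrist_force: [-0.1, -0.4, -0.5]
gripper_width: 0.673
gripper_force: 0.0
```

Run:
```python
from h import *
capture('wrist');s=sense();im=capture('wrist');cv2.imwrite('pics/w5.png',im)
plan([.4933,.2247,.16],170)
```

```text
t 11.1833 now [ 0.4652 -0.3447  0.1663] d [-565.7   70.4    3.5] rot [-0.011 -0.004  0.002]
```

View pics/w5.png

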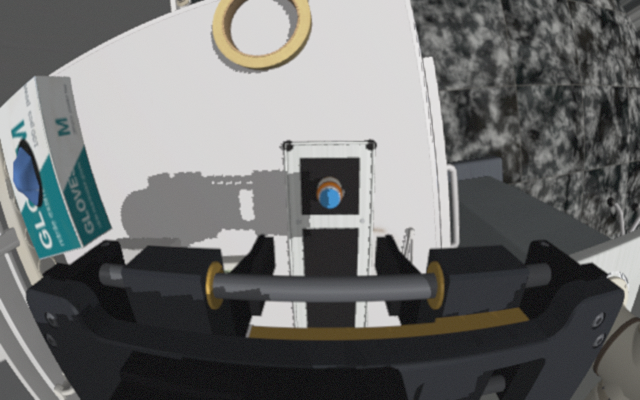

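The blue cap at (329,197) stands upright over the rightmost pad, whose centre is (330,185). The offset is parallax. Next is vial_large.

Emit:
servo_tool --deltas '[{"tx":-25,"ty":3,"tz":3,"ax":0,"ay":0,"az":0,"claw":60},{"tx":-64,"ty":8,"tz":3,"ax":0,"ay":0,"az":0,"claw":60},{"tx":-104,"ty":13,"tz":3,"ax":0,"ay":0,"az":0,"claw":60},{"tx":-144,"ty":18,"tz":3,"ax":0,"ay":0,"az":0,"claw":60},{"tx":-184,"ty":23,"tz":3,"ax":0,"ay":0,"az":0,"claw":60},{"tx":-224,"ty":28,"tz":3,"ax":0,"ay":0,"az":0,"claw":60},{"tx":-264,"ty":33,"tz":3,"ax":0,"ay":0,"az":0,"claw":60},{"tx":-304,"ty":38,"tz":3,"ax":0,"ay":0,"az":0,"claw":60},{"tx":-344,"ty":43,"tz":3,"ax":0,"ay":0,"az":0,"claw":60},{"tx":-384,"ty":48,"tz":3,"ax":0,"ay":0,"az":0,"claw":60},{"tx":-424,"ty":53,"tz":3,"ax":0,"ay":0,"az":0,"claw":60},{"tx":-464,"ty":58,"tz":3,"ax":0,"ay":0,"az":0,"claw":60}]'

```text
time_s: 12.18
tcp_pos: [0.4849, 0.1257, 0.1574]
ee_rot: [[-0.173, -0.985, -0.0], [-0.985, 0.173, -0.0], [0.0, 0.0, -1.0]]
wrist_force: [0.4, -0.5, 0.5]
gripper_width: 0.69
gripper_force: 0.0
```

Emit:
servo_tool --deltas '[{"tx":-40,"ty":5,"tz":0,"ax":0,"ay":0,"az":0,"claw":60},{"tx":-75,"ty":9,"tz":0,"ax":0,"ay":0,"az":0,"claw":60},{"tx":-95,"ty":12,"tz":0,"ax":0,"ay":0,"az":0,"claw":60},{"tx":-102,"ty":12,"tz":0,"ax":0,"ay":0,"az":0,"claw":60},{"tx":-102,"ty":12,"tz":15,"ax":0,"ay":0,"az":0,"claw":60},{"tx":-102,"ty":12,"tz":35,"ax":0,"ay":0,"az":0,"claw":60},{"tx":-102,"ty":12,"tz":55,"ax":0,"ay":0,"az":0,"claw":60},{"tx":-102,"ty":12,"tz":70,"ax":0,"ay":0,"az":0,"claw":60},{"tx":-102,"ty":12,"tz":75,"ax":0,"ay":0,"az":0,"claw":60},{"tx":-102,"ty":12,"tz":75,"ax":0,"ay":0,"az":0,"claw":60}]'

```text
time_s: 13.02
tcp_pos: [0.4905, 0.2251, 0.081]
ee_rot: [[-0.174, -0.985, -0.003], [-0.985, 0.174, -0.003], [0.003, 0.003, -1.0]]
wrist_force: [-0.2, -0.0, 0.1]
gripper_width: 0.691
gripper_force: 0.0
```

Run:
```python
from h import *
plan([.4933,.2247,.0145],170)
```

```text
t 13.0167 now [0.4905 0.2251 0.081 ] d [-0.3 -3.  66.5] rot [ 0.003 -0.003 -0.   ]
```

Emit:
servo_tool --deltas '[{"tx":0,"ty":-2,"tz":15,"ax":0,"ay":0,"az":0,"claw":60},{"tx":0,"ty":-2,"tz":32,"ax":0,"ay":0,"az":0,"claw":60},{"tx":0,"ty":-2,"tz":48,"ax":0,"ay":0,"az":0,"claw":60},{"tx":0,"ty":-2,"tz":60,"ax":0,"ay":0,"az":0,"claw":60},{"tx":0,"ty":-2,"tz":65,"ax":0,"ay":0,"az":0,"claw":60},{"tx":0,"ty":-2,"tz":66,"ax":0,"ay":0,"az":0,"claw":60},{"tx":0,"ty":-2,"tz":66,"ax":0,"ay":0,"az":0,"claw":60},{"tx":0,"ty":-2,"tz":66,"ax":0,"ay":0,"az":0,"claw":45},{"tx":0,"ty":-2,"tz":66,"ax":0,"ay":0,"az":0,"claw":35},{"tx":0,"ty":-2,"tz":66,"ax":0,"ay":0,"az":0,"claw":28},{"tx":0,"ty":-2,"tz":66,"ax":0,"ay":0,"az":0,"claw":22},{"tx":0,"ty":-2,"tz":66,"ax":0,"ay":0,"az":0,"claw":15}]'

```text
time_s: 14.02
tcp_pos: [0.4936, 0.2262, 0.0168]
ee_rot: [[-0.173, -0.985, 0.001], [-0.985, 0.173, 0.0], [-0.001, -0.0, -1.0]]
wrist_force: [-0.3, 0.3, 0.9]
gripper_width: 0.393
gripper_force: 0.0
```

Emit:
servo_tool --deltas '[{"tx":0,"ty":0,"tz":0,"ax":0,"ay":0,"az":0,"claw":15},{"tx":0,"ty":0,"tz":0,"ax":0,"ay":0,"az":0,"claw":15},{"tx":0,"ty":0,"tz":0,"ax":0,"ay":0,"az":0,"claw":15}]'

```text
time_s: 14.27
tcp_pos: [0.4935, 0.2262, 0.0167]
ee_rot: [[-0.173, -0.985, 0.0], [-0.985, 0.173, 0.0], [-0.0, -0.0, -1.0]]
wrist_force: [-1.4, -0.8, 1.7]
gripper_width: 0.325
gripper_force: 30.0
```

Run:
```python
from h import *
plan([.4754,-.2645,.16],170)
```

```text
t 14.2667 now [0.4935 0.2262 0.0167] d [ 486.4  -67.1 -143.4] rot [-0.     0.     0.001]
```

Emit:
servo_tool --deltas '[{"tx":0,"ty":0,"tz":-10,"ax":0,"ay":0,"az":0,"claw":15},{"tx":0,"ty":0,"tz":-30,"ax":0,"ay":0,"az":0,"claw":15},{"tx":0,"ty":0,"tz":-55,"ax":0,"ay":0,"az":0,"claw":15},{"tx":0,"ty":0,"tz":-80,"ax":0,"ay":0,"az":0,"claw":15},{"tx":0,"ty":0,"tz":-105,"ax":0,"ay":0,"az":0,"claw":15},{"tx":5,"ty":-1,"tz":-128,"ax":0,"ay":0,"az":0,"claw":15},{"tx":20,"ty":-3,"tz":-140,"ax":0,"ay":0,"az":0,"claw":15},{"tx":45,"ty":-6,"tz":-143,"ax":0,"ay":0,"az":0,"claw":15},{"tx":75,"ty":-10,"tz":-143,"ax":0,"ay":0,"az":0,"claw":15},{"tx":110,"ty":-15,"tz":-143,"ax":0,"ay":0,"az":0,"claw":15},{"tx":145,"ty":-20,"tz":-143,"ax":0,"ay":0,"az":0,"claw":15},{"tx":180,"ty":-25,"tz":-143,"ax":0,"ay":0,"az":0,"claw":15}]'

```text
time_s: 15.27
tcp_pos: [0.4856, 0.0422, 0.1593]
ee_rot: [[-0.173, -0.985, -0.001], [-0.985, 0.173, -0.0], [0.0, 0.001, -1.0]]
wrist_force: [1.2, 0.1, -0.2]
gripper_width: 0.33
gripper_force: 30.0
```

Emit:
servo_tool --deltas '[{"tx":35,"ty":-5,"tz":0,"ax":0,"ay":0,"az":0,"claw":15},{"tx":70,"ty":-10,"tz":0,"ax":0,"ay":0,"az":0,"claw":15},{"tx":105,"ty":-15,"tz":0,"ax":0,"ay":0,"az":0,"claw":15},{"tx":140,"ty":-20,"tz":0,"ax":0,"ay":0,"az":0,"claw":15},{"tx":175,"ty":-25,"tz":0,"ax":0,"ay":0,"az":0,"claw":15},{"tx":210,"ty":-29,"tz":0,"ax":0,"ay":0,"az":0,"claw":15},{"tx":245,"ty":-34,"tz":0,"ax":0,"ay":0,"az":0,"claw":15},{"tx":275,"ty":-38,"tz":0,"ax":0,"ay":0,"az":0,"claw":15},{"tx":295,"ty":-41,"tz":0,"ax":0,"ay":0,"az":0,"claw":15},{"tx":306,"ty":-42,"tz":5,"ax":0,"ay":0,"az":0,"claw":15},{"tx":306,"ty":-42,"tz":20,"ax":0,"ay":0,"az":0,"claw":15},{"tx":306,"ty":-42,"tz":40,"ax":0,"ay":0,"az":0,"claw":15}]'

```text
time_s: 16.27
tcp_pos: [0.4752, -0.2652, 0.1198]
ee_rot: [[-0.175, -0.985, 0.003], [-0.985, 0.175, -0.0], [0.0, -0.003, -1.0]]
wrist_force: [-1.0, 0.1, 0.4]
gripper_width: 0.326
gripper_force: 30.0
```

Emit:
servo_tool --deltas '[{"tx":0,"ty":0,"tz":20,"ax":0,"ay":0,"az":0,"claw":15},{"tx":0,"ty":0,"tz":35,"ax":0,"ay":0,"az":0,"claw":15},{"tx":0,"ty":0,"tz":45,"ax":0,"ay":0,"az":0,"claw":15},{"tx":0,"ty":0,"tz":48,"ax":0,"ay":0,"az":0,"claw":15},{"tx":0,"ty":0,"tz":48,"ax":0,"ay":0,"az":0,"claw":15},{"tx":0,"ty":0,"tz":48,"ax":0,"ay":0,"az":0,"claw":15}]'

```text
time_s: 16.77
tcp_pos: [0.4757, -0.2642, 0.072]
ee_rot: [[-0.173, -0.985, 0.001], [-0.985, 0.173, -0.0], [0.0, -0.001, -1.0]]
wrist_force: [0.6, -1.1, -0.7]
gripper_width: 0.326
gripper_force: 30.0
```

Run:
```python
from h import *
plan([.4754,-.2635,.0167],170)
```

```text
t 16.7667 now [ 0.4757 -0.2642  0.072 ] d [-0.7  0.5 55.3] rot [-0.001 -0.     0.001]
```

Emit:
servo_tool --deltas '[{"tx":-1,"ty":0,"tz":12,"ax":0,"ay":0,"az":0,"claw":15},{"tx":-1,"ty":0,"tz":26,"ax":0,"ay":0,"az":0,"claw":15},{"tx":-1,"ty":0,"tz":38,"ax":0,"ay":0,"az":0,"claw":15},{"tx":-1,"ty":0,"tz":46,"ax":0,"ay":0,"az":0,"claw":15},{"tx":-1,"ty":0,"tz":51,"ax":0,"ay":0,"az":0,"claw":15},{"tx":-1,"ty":0,"tz":53,"ax":0,"ay":0,"az":0,"claw":15},{"tx":-1,"ty":0,"tz":54,"ax":0,"ay":0,"az":0,"claw":15},{"tx":-1,"ty":0,"tz":55,"ax":0,"ay":0,"az":0,"claw":15},{"tx":-1,"ty":0,"tz":55.5,"ax":0,"ay":0,"az":0,"claw":15},{"tx":-1,"ty":0,"tz":55.5,"ax":0,"ay":0,"az":0,"claw":15}]'

```text
time_s: 17.6
tcp_pos: [0.476, -0.2634, 0.0167]
ee_rot: [[-0.173, -0.985, 0.001], [-0.985, 0.173, -0.0], [0.0, -0.001, -1.0]]
wrist_force: [0.1, -0.5, 2.1]
gripper_width: 0.33
gripper_force: 30.0
```

Emit:
servo_tool --deltas '[{"tx":0,"ty":0,"tz":0,"ax":0,"ay":0,"az":0,"claw":30},{"tx":0,"ty":0,"tz":0,"ax":0,"ay":0,"az":0,"claw":36},{"tx":0,"ty":0,"tz":0,"ax":0,"ay":0,"az":0,"claw":46},{"tx":0,"ty":0,"tz":0,"ax":0,"ay":0,"az":0,"claw":55},{"tx":0,"ty":0,"tz":0,"ax":0,"ay":0,"az":0,"claw":55},{"tx":0,"ty":0,"tz":-6,"ax":0,"ay":0,"az":0,"claw":55},{"tx":0,"ty":0,"tz":-20,"ax":0,"ay":0,"az":0,"claw":55},{"tx":0,"ty":0,"tz":-40,"ax":0,"ay":0,"az":0,"claw":55},{"tx":0,"ty":0,"tz":-65,"ax":0,"ay":0,"az":0,"claw":55},{"tx":0,"ty":0,"tz":-95,"ax":0,"ay":0,"az":0,"claw":65},{"tx":0,"ty":0,"tz":-125,"ax":0,"ay":0,"az":0,"claw":65},{"tx":0,"ty":0,"tz":-150,"ax":0,"ay":0,"az":0,"claw":65}]'

```text
time_s: 18.6
tcp_pos: [0.4757, -0.2634, 0.1687]
ee_rot: [[-0.173, -0.985, 0.002], [-0.985, 0.173, -0.001], [0.0, -0.002, -1.0]]
wrist_force: [0.4, -0.7, 0.1]
gripper_width: 0.729
gripper_force: 0.0
```

Run:
```python
from h import *
plan([.482,.24,.25],170)
```

```text
t 18.6 now [ 0.4757 -0.2634  0.1687] d [-496.8   80.7  -81.7] rot [-0.002 -0.     0.001]
```

Emit:
servo_tool --deltas '[{"tx":-25,"ty":4,"tz":-11,"ax":0,"ay":0,"az":0,"claw":65},{"tx":-64,"ty":9,"tz":-11,"ax":0,"ay":0,"az":0,"claw":65},{"tx":-104,"ty":15,"tz":-11,"ax":0,"ay":0,"az":0,"claw":65},{"tx":-144,"ty":21,"tz":-11,"ax":0,"ay":0,"az":0,"claw":65},{"tx":-184,"ty":27,"tz":-11,"ax":0,"ay":0,"az":0,"claw":65},{"tx":-224,"ty":33,"tz":-11,"ax":0,"ay":0,"az":0,"claw":65},{"tx":-264,"ty":39,"tz":-11,"ax":0,"ay":0,"az":0,"claw":65},{"tx":-304,"ty":44,"tz":-11,"ax":0,"ay":0,"az":0,"claw":65},{"tx":-344,"ty":50,"tz":-11,"ax":0,"ay":0,"az":0,"claw":65},{"tx":-384,"ty":56,"tz":-11,"ax":0,"ay":0,"az":0,"claw":65},{"tx":-424,"ty":62,"tz":-11,"ax":0,"ay":0,"az":0,"claw":65},{"tx":-455,"ty":68,"tz":-11,"ax":0,"ay":0,"az":0,"claw":65}]'

```text
time_s: 19.6
tcp_pos: [0.4872, 0.1995, 0.1776]
ee_rot: [[-0.172, -0.985, 0.001], [-0.985, 0.172, 0.001], [-0.001, -0.001, -1.0]]
wrist_force: [0.7, -1.2, 0.4]
gripper_width: 0.748
gripper_force: 0.0
```

Emit:
servo_tool --deltas '[{"tx":-14,"ty":0,"tz":0,"ax":0,"ay":0,"az":0,"claw":65},{"tx":-14,"ty":0,"tz":0,"ax":0,"ay":0,"az":0,"claw":65},{"tx":-14,"ty":0,"tz":0,"ax":0,"ay":0,"az":0,"claw":65},{"tx":-14,"ty":0,"tz":0,"ax":0,"ay":0,"az":0,"claw":65},{"tx":-14,"ty":0,"tz":0,"ax":0,"ay":0,"az":0,"claw":65}]'

```text
time_s: 20.02
tcp_pos: [0.4896, 0.209, 0.177]
ee_rot: [[-0.175, -0.985, -0.0], [-0.985, 0.175, -0.0], [0.0, 0.0, -1.0]]
wrist_force: [-0.2, -0.7, 0.3]
gripper_width: 0.748
gripper_force: 0.0
```

Run:
```python
from h import *
s=sense();im=capture('wrist');cv2.imwrite('pics/w6.png',im);print(s['tcp_pos'],s['ee_rot'],sense()['tcp_pos'])
```

```text
[0.4896 0.209  0.177 ] [[-0.1749 -0.9846 -0.0004]
 [-0.9846  0.1749 -0.0003]
 [ 0.0003  0.0003 -1.    ]] [0.4897 0.2091 0.1771]
```

View pics/w6.png

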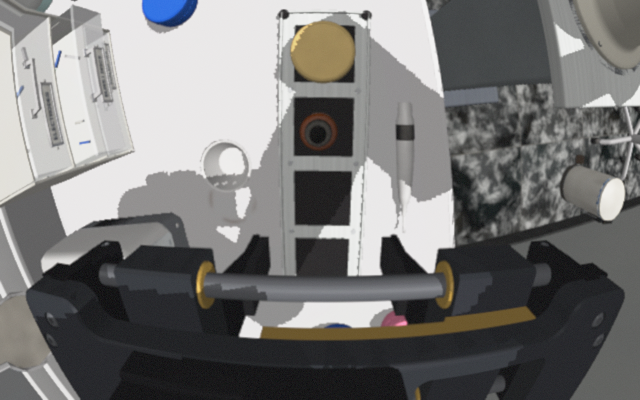

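Dropper bulb centre at about (318,132), pot lid centre at about (323,52). Both are clear.

Run:
```python
from h import *
s=sense();k=calibration('wrist')
d=onz([(318,132)],.11,s,k)[0];p=onz([(323,52)],.042,s,k)[0];print(d,p)
for l in ['dropper_bottle','cream_pot']:
    q=trace(l,'wrist')[0];v,u=np.where(q['mask']);print(l,q['confidence'],u.min(),u.max(),v.min(),v.max())
plan([d[0],d[1],.13],170)
```

```text
[0.4842 0.1456 0.11  ] [0.4682 0.0749 0.042 ]
dropper_bottle 0.82 299 337 113 150
cream_pot 0.95 290 355 20 82
t 20.1667 now [0.4898 0.2094 0.1771] d [63.8 -5.7 47.1] rot [-0.     0.    -0.001]
```

Emit:
servo_tool --deltas '[{"tx":15,"ty":-1,"tz":5,"ax":0,"ay":0,"az":0,"claw":65},{"tx":35,"ty":-3,"tz":15,"ax":0,"ay":0,"az":0,"claw":65},{"tx":52,"ty":-5,"tz":30,"ax":0,"ay":0,"az":0,"claw":65},{"tx":62,"ty":-6,"tz":42,"ax":0,"ay":0,"az":0,"claw":65},{"tx":64,"ty":-6,"tz":47,"ax":0,"ay":0,"az":0,"claw":65},{"tx":64,"ty":-6,"tz":47,"ax":0,"ay":0,"az":0,"claw":65},{"tx":64,"ty":-6,"tz":47,"ax":0,"ay":0,"az":0,"claw":65},{"tx":64,"ty":-6,"tz":47,"ax":0,"ay":0,"az":0,"claw":65},{"tx":64,"ty":-6,"tz":47,"ax":0,"ay":0,"az":0,"claw":65}]'

```text
time_s: 20.92
tcp_pos: [0.4852, 0.1472, 0.1308]
ee_rot: [[-0.172, -0.985, 0.002], [-0.985, 0.172, 0.001], [-0.001, -0.002, -1.0]]
wrist_force: [-0.1, -0.6, 0.5]
gripper_width: 0.747
gripper_force: 0.0
```

Run:
```python
from h import *
plan([.4842,.1460,.0450],170)
```

```text
t 20.9167 now [0.4852 0.1472 0.1308] d [ 1.5  0.9 85.8] rot [-0.002  0.001  0.001]
```

Emit:
servo_tool --deltas '[{"tx":1,"ty":1,"tz":12,"ax":0,"ay":0,"az":0,"claw":65},{"tx":1,"ty":1,"tz":28,"ax":0,"ay":0,"az":0,"claw":65},{"tx":1,"ty":1,"tz":44,"ax":0,"ay":0,"az":0,"claw":65},{"tx":1,"ty":1,"tz":60,"ax":0,"ay":0,"az":0,"claw":65},{"tx":1,"ty":1,"tz":72,"ax":0,"ay":0,"az":0,"claw":65},{"tx":1,"ty":1,"tz":80,"ax":0,"ay":0,"az":0,"claw":65},{"tx":1,"ty":1,"tz":84,"ax":0,"ay":0,"az":0,"claw":60},{"tx":1,"ty":1,"tz":85.5,"ax":0,"ay":0,"az":0,"claw":55},{"tx":1,"ty":1,"tz":85.5,"ax":0,"ay":0,"az":0,"claw":45},{"tx":1,"ty":1,"tz":85.5,"ax":0,"ay":0,"az":0,"claw":36},{"tx":1,"ty":1,"tz":85.5,"ax":0,"ay":0,"az":0,"claw":30},{"tx":1,"ty":1,"tz":85.5,"ax":0,"ay":0,"az":0,"claw":20}]'

```text
time_s: 21.92
tcp_pos: [0.4837, 0.1459, 0.0451]
ee_rot: [[-0.173, -0.985, 0.001], [-0.985, 0.173, 0.001], [-0.001, -0.001, -1.0]]
wrist_force: [-0.1, 0.7, -0.3]
gripper_width: 0.413
gripper_force: 0.0
```

Emit:
servo_tool --deltas '[{"tx":0,"ty":0,"tz":0,"ax":0,"ay":0,"az":0,"claw":20},{"tx":0,"ty":0,"tz":0,"ax":0,"ay":0,"az":0,"claw":20},{"tx":0,"ty":0,"tz":0,"ax":0,"ay":0,"az":0,"claw":20}]'

```text
time_s: 22.17
tcp_pos: [0.4837, 0.1458, 0.0449]
ee_rot: [[-0.173, -0.985, 0.001], [-0.985, 0.173, 0.0], [-0.001, -0.001, -1.0]]
wrist_force: [-0.1, -0.7, 2.9]
gripper_width: 0.36
gripper_force: 30.0
```

Run:
```python
from h import *
plan([.4880,-.1855,.16],170)
```

```text
t 22.1667 now [0.4837 0.1458 0.0449] d [ 325.5  -61.6 -115.2] rot [-0.001  0.001  0.001]
```

Emit:
servo_tool --deltas '[{"tx":0,"ty":0,"tz":-8,"ax":0,"ay":0,"az":0,"claw":20},{"tx":0,"ty":0,"tz":-24,"ax":0,"ay":0,"az":0,"claw":20},{"tx":0,"ty":0,"tz":-46,"ax":0,"ay":0,"az":0,"claw":20},{"tx":0,"ty":0,"tz":-70,"ax":0,"ay":0,"az":0,"claw":20},{"tx":0,"ty":0,"tz":-92,"ax":0,"ay":0,"az":0,"claw":20},{"tx":5,"ty":-1,"tz":-108,"ax":0,"ay":0,"az":0,"claw":20},{"tx":20,"ty":-4,"tz":-115,"ax":0,"ay":0,"az":0,"claw":20},{"tx":42,"ty":-8,"tz":-115,"ax":0,"ay":0,"az":0,"claw":20},{"tx":68,"ty":-13,"tz":-115,"ax":0,"ay":0,"az":0,"claw":20},{"tx":96,"ty":-18,"tz":-115,"ax":0,"ay":0,"az":0,"claw":20},{"tx":126,"ty":-24,"tz":-115,"ax":0,"ay":0,"az":0,"claw":20},{"tx":156,"ty":-30,"tz":-115,"ax":0,"ay":0,"az":0,"claw":20}]'

```text
time_s: 23.17
tcp_pos: [0.4854, -0.0144, 0.1598]
ee_rot: [[-0.172, -0.985, -0.0], [-0.985, 0.172, 0.0], [-0.0, 0.0, -1.0]]
wrist_force: [1.3, -0.4, -0.6]
gripper_width: 0.361
gripper_force: 30.0
```

Emit:
servo_tool --deltas '[{"tx":30,"ty":-6,"tz":0,"ax":0,"ay":0,"az":0,"claw":20},{"tx":60,"ty":-12,"tz":0,"ax":0,"ay":0,"az":0,"claw":20},{"tx":90,"ty":-17,"tz":0,"ax":0,"ay":0,"az":0,"claw":20},{"tx":118,"ty":-22,"tz":0,"ax":0,"ay":0,"az":0,"claw":20},{"tx":142,"ty":-27,"tz":0,"ax":0,"ay":0,"az":0,"claw":20},{"tx":160,"ty":-30,"tz":0,"ax":0,"ay":0,"az":0,"claw":20},{"tx":169,"ty":-31.5,"tz":0,"ax":0,"ay":0,"az":0,"claw":20},{"tx":169,"ty":-31.5,"tz":10,"ax":0,"ay":0,"az":0,"claw":20},{"tx":169,"ty":-31.5,"tz":28,"ax":0,"ay":0,"az":0,"claw":20},{"tx":169,"ty":-31.5,"tz":46,"ax":0,"ay":0,"az":0,"claw":20},{"tx":169,"ty":-31.5,"tz":55,"ax":0,"ay":0,"az":0,"claw":20},{"tx":169,"ty":-31.5,"tz":55,"ax":0,"ay":0,"az":0,"claw":20}]'

```text
time_s: 24.17
tcp_pos: [0.4857, -0.184, 0.1019]
ee_rot: [[-0.173, -0.985, -0.006], [-0.985, 0.173, 0.001], [-0.0, 0.006, -1.0]]
wrist_force: [0.3, 0.1, -0.9]
gripper_width: 0.362
gripper_force: 30.0
```

Emit:
servo_tool --deltas '[{"tx":0,"ty":0,"tz":0,"ax":0,"ay":0,"az":0,"claw":20},{"tx":0,"ty":0,"tz":0,"ax":0,"ay":0,"az":0,"claw":20}]'

```text
time_s: 24.33
tcp_pos: [0.4885, -0.1848, 0.1052]
ee_rot: [[-0.172, -0.985, 0.002], [-0.985, 0.172, -0.0], [0.0, -0.002, -1.0]]
wrist_force: [-0.2, 0.1, -0.3]
gripper_width: 0.361
gripper_force: 30.0
```

Run:
```python
from h import *
plan([.4880,-.1855,.0449],170)
```

```text
t 24.3333 now [ 0.4885 -0.1848  0.1052] d [ 0.8  0.4 60.3] rot [-0.002 -0.     0.002]
```

Emit:
servo_tool --deltas '[{"tx":1,"ty":0,"tz":12,"ax":0,"ay":0,"az":0,"claw":20},{"tx":1,"ty":0,"tz":26,"ax":0,"ay":0,"az":0,"claw":20},{"tx":1,"ty":0,"tz":39,"ax":0,"ay":0,"az":0,"claw":20},{"tx":1,"ty":0,"tz":48,"ax":0,"ay":0,"az":0,"claw":20},{"tx":1,"ty":0,"tz":54,"ax":0,"ay":0,"az":0,"claw":20},{"tx":1,"ty":0,"tz":57,"ax":0,"ay":0,"az":0,"claw":20},{"tx":1,"ty":0,"tz":58.5,"ax":0,"ay":0,"az":0,"claw":20},{"tx":1,"ty":0,"tz":59.5,"ax":0,"ay":0,"az":0,"claw":20},{"tx":1,"ty":0,"tz":60,"ax":0,"ay":0,"az":0,"claw":20},{"tx":1,"ty":0,"tz":60,"ax":0,"ay":0,"az":0,"claw":20}]'

```text
time_s: 25.17
tcp_pos: [0.488, -0.1862, 0.045]
ee_rot: [[-0.173, -0.985, 0.001], [-0.985, 0.173, -0.0], [-0.0, -0.001, -1.0]]
wrist_force: [-0.5, -1.2, -0.3]
gripper_width: 0.363
gripper_force: 30.0
```

Run:
```python
from h import *
print(sense()['wrist_force']);plan([.4880,-.1855,.0449],170)
```

```text
[-0.5153 -1.1834 -0.3445]
t 25.1667 now [ 0.488  -0.1862  0.045 ] d [-0.7  0.1  0.1] rot [-0.001  0.     0.001]
```

Emit:
servo_tool --deltas '[{"tx":0,"ty":0,"tz":0.5,"ax":0,"ay":0,"az":0,"claw":20},{"tx":0,"ty":0,"tz":0.5,"ax":0,"ay":0,"az":0,"claw":33},{"tx":0,"ty":0,"tz":0,"ax":0,"ay":0,"az":0,"claw":38},{"tx":0,"ty":0,"tz":0,"ax":0,"ay":0,"az":0,"claw":48},{"tx":0,"ty":0,"tz":0,"ax":0,"ay":0,"az":0,"claw":58},{"tx":0,"ty":0,"tz":0,"ax":0,"ay":0,"az":0,"claw":58},{"tx":0,"ty":0,"tz":-10,"ax":0,"ay":0,"az":0,"claw":58},{"tx":0,"ty":0,"tz":-28,"ax":0,"ay":0,"az":0,"claw":58},{"tx":0,"ty":0,"tz":-52,"ax":0,"ay":0,"az":0,"claw":58},{"tx":0,"ty":0,"tz":-80,"ax":0,"ay":0,"az":0,"claw":65},{"tx":0,"ty":0,"tz":-108,"ax":0,"ay":0,"az":0,"claw":75},{"tx":0,"ty":0,"tz":-125,"ax":0,"ay":0,"az":0,"claw":87}]'

```text
time_s: 26.17
tcp_pos: [0.4887, -0.1865, 0.1734]
ee_rot: [[-0.173, -0.985, 0.005], [-0.985, 0.173, -0.001], [0.0, -0.005, -1.0]]
wrist_force: [0.6, -1.0, -0.2]
gripper_width: 0.811
gripper_force: 0.0
```

Run:
```python
from h import *
plan([.4682,.0749,.12],170)
```

```text
t 26.1667 now [ 0.4887 -0.1865  0.1734] d [-253.9   65.5   52.9] rot [-0.005 -0.     0.001]
```

Emit:
servo_tool --deltas '[{"tx":-20,"ty":5,"tz":0,"ax":0,"ay":0,"az":0,"claw":87},{"tx":-52,"ty":13,"tz":0,"ax":0,"ay":0,"az":0,"claw":87},{"tx":-88,"ty":22,"tz":0,"ax":0,"ay":0,"az":0,"claw":87},{"tx":-124,"ty":31,"tz":0,"ax":0,"ay":0,"az":0,"claw":87},{"tx":-160,"ty":41,"tz":5,"ax":0,"ay":0,"az":0,"claw":87},{"tx":-194,"ty":50,"tz":15,"ax":0,"ay":0,"az":0,"claw":87},{"tx":-224,"ty":58,"tz":28,"ax":0,"ay":0,"az":0,"claw":87},{"tx":-245,"ty":63,"tz":42,"ax":0,"ay":0,"az":0,"claw":87},{"tx":-254,"ty":65,"tz":53,"ax":0,"ay":0,"az":0,"claw":87},{"tx":-254,"ty":65,"tz":53,"ax":0,"ay":0,"az":0,"claw":87},{"tx":-254,"ty":65,"tz":53,"ax":0,"ay":0,"az":0,"claw":87},{"tx":-254,"ty":65,"tz":53,"ax":0,"ay":0,"az":0,"claw":87}]'

```text
time_s: 27.17
tcp_pos: [0.4679, 0.075, 0.1173]
ee_rot: [[-0.173, -0.985, 0.001], [-0.985, 0.173, 0.0], [-0.0, -0.001, -1.0]]
wrist_force: [1.2, 0.4, 0.2]
gripper_width: 1.002
gripper_force: 0.0
```

Run:
```python
from h import *
s=sense();im=capture('wrist');cv2.imwrite('pics/w7.png',im)
plan([.4680,.0745,.016],170)
```

```text
t 27.2167 now [0.468  0.0748 0.1174] d [  0.4   0.1 101.4] rot [-0.001  0.001 -0.   ]
```

View pics/w7.png

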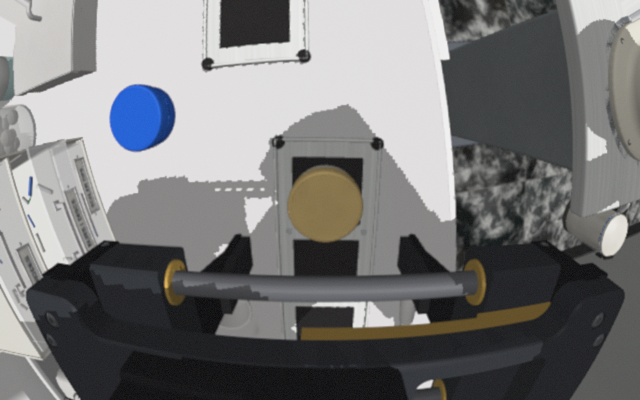

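The lid centre (325,203) is in line with the finger plane at u≈325, so I can descend.

Emit:
servo_tool --deltas '[{"tx":0,"ty":0,"tz":15,"ax":0,"ay":0,"az":0,"claw":87},{"tx":0,"ty":0,"tz":35,"ax":0,"ay":0,"az":0,"claw":87},{"tx":0,"ty":0,"tz":55,"ax":0,"ay":0,"az":0,"claw":87},{"tx":0,"ty":0,"tz":73,"ax":0,"ay":0,"az":0,"claw":87},{"tx":0,"ty":0,"tz":88,"ax":0,"ay":0,"az":0,"claw":87},{"tx":0,"ty":0,"tz":97,"ax":0,"ay":0,"az":0,"claw":87},{"tx":0,"ty":0,"tz":101,"ax":0,"ay":0,"az":0,"claw":87},{"tx":0,"ty":0,"tz":101,"ax":0,"ay":0,"az":0,"claw":80},{"tx":0,"ty":0,"tz":101,"ax":0,"ay":0,"az":0,"claw":72},{"tx":0,"ty":0,"tz":101,"ax":0,"ay":0,"az":0,"claw":65},{"tx":0,"ty":0,"tz":101,"ax":0,"ay":0,"az":0,"claw":60},{"tx":0,"ty":0,"tz":101,"ax":0,"ay":0,"az":0,"claw":50}]'

```text
time_s: 28.22
tcp_pos: [0.4679, 0.0755, 0.0162]
ee_rot: [[-0.173, -0.985, 0.001], [-0.985, 0.173, 0.001], [-0.001, -0.001, -1.0]]
wrist_force: [0.9, 0.0, 1.0]
gripper_width: 0.707
gripper_force: 4.4
```

Emit:
servo_tool --deltas '[{"tx":0,"ty":0,"tz":0,"ax":0,"ay":0,"az":0,"claw":48},{"tx":0,"ty":0,"tz":0,"ax":0,"ay":0,"az":0,"claw":48},{"tx":0,"ty":0,"tz":0,"ax":0,"ay":0,"az":0,"claw":48}]'

```text
time_s: 28.47
tcp_pos: [0.4679, 0.0755, 0.0161]
ee_rot: [[-0.173, -0.985, 0.001], [-0.985, 0.173, 0.0], [-0.001, -0.001, -1.0]]
wrist_force: [-0.7, -0.2, 6.8]
gripper_width: 0.699
gripper_force: 30.0
```

Run:
```python
from h import *
plan([.5005,-.1065,.12],170)
```

```text
t 28.4667 now [0.4679 0.0755 0.0161] d [ 173.6  -63.7 -103.9] rot [-0.001  0.001  0.001]
```

Emit:
servo_tool --deltas '[{"tx":0,"ty":0,"tz":-8,"ax":0,"ay":0,"az":0,"claw":48},{"tx":0,"ty":0,"tz":-24,"ax":0,"ay":0,"az":0,"claw":48},{"tx":0,"ty":0,"tz":-46,"ax":0,"ay":0,"az":0,"claw":48},{"tx":5,"ty":-2,"tz":-66,"ax":0,"ay":0,"az":0,"claw":48},{"tx":20,"ty":-7,"tz":-80,"ax":0,"ay":0,"az":0,"claw":48},{"tx":44,"ty":-16,"tz":-88,"ax":0,"ay":0,"az":0,"claw":48},{"tx":72,"ty":-26,"tz":-88,"ax":0,"ay":0,"az":0,"claw":48},{"tx":100,"ty":-37,"tz":-88,"ax":0,"ay":0,"az":0,"claw":48},{"tx":128,"ty":-47,"tz":-88,"ax":0,"ay":0,"az":0,"claw":48},{"tx":152,"ty":-56,"tz":-88,"ax":0,"ay":0,"az":0,"claw":48},{"tx":168,"ty":-62,"tz":-88,"ax":0,"ay":0,"az":0,"claw":48},{"tx":174,"ty":-64,"tz":-88,"ax":0,"ay":0,"az":0,"claw":48}]'

```text
time_s: 29.47
tcp_pos: [0.5002, -0.1092, 0.1034]
ee_rot: [[-0.176, -0.984, -0.001], [-0.984, 0.176, -0.0], [0.0, 0.001, -1.0]]
wrist_force: [-0.1, -0.1, -0.5]
gripper_width: 0.701
gripper_force: 30.0
```

Emit:
servo_tool --deltas '[{"tx":0,"ty":0,"tz":5,"ax":0,"ay":0,"az":0,"claw":48},{"tx":0,"ty":0,"tz":18,"ax":0,"ay":0,"az":0,"claw":48},{"tx":0,"ty":0,"tz":30,"ax":0,"ay":0,"az":0,"claw":48},{"tx":0,"ty":0,"tz":38,"ax":0,"ay":0,"az":0,"claw":48},{"tx":0,"ty":0,"tz":38,"ax":0,"ay":0,"az":0,"claw":48},{"tx":0,"ty":0,"tz":38,"ax":0,"ay":0,"az":0,"claw":48}]'

```text
time_s: 29.97
tcp_pos: [0.5001, -0.1065, 0.0651]
ee_rot: [[-0.172, -0.985, -0.001], [-0.985, 0.172, -0.0], [0.0, 0.001, -1.0]]
wrist_force: [1.1, -0.0, -0.6]
gripper_width: 0.699
gripper_force: 30.0
```

Run:
```python
from h import *
plan([.5005,-.1065,.0161],170)
```

```text
t 29.9667 now [ 0.5001 -0.1065  0.0651] d [-0.1 -0.5 49. ] rot [ 0.001 -0.     0.002]
```

Emit:
servo_tool --deltas '[{"tx":0,"ty":0,"tz":12,"ax":0,"ay":0,"az":0,"claw":48},{"tx":0,"ty":0,"tz":25,"ax":0,"ay":0,"az":0,"claw":48},{"tx":0,"ty":0,"tz":36,"ax":0,"ay":0,"az":0,"claw":48},{"tx":0,"ty":0,"tz":43,"ax":0,"ay":0,"az":0,"claw":48},{"tx":0,"ty":0,"tz":46,"ax":0,"ay":0,"az":0,"claw":48},{"tx":0,"ty":0,"tz":47.5,"ax":0,"ay":0,"az":0,"claw":48},{"tx":0,"ty":0,"tz":48.5,"ax":0,"ay":0,"az":0,"claw":48},{"tx":0,"ty":0,"tz":49,"ax":0,"ay":0,"az":0,"claw":48},{"tx":0,"ty":0,"tz":49.5,"ax":0,"ay":0,"az":0,"claw":48},{"tx":0,"ty":0,"tz":49.5,"ax":0,"ay":0,"az":0,"claw":48},{"tx":0,"ty":0,"tz":49.5,"ax":0,"ay":0,"az":0,"claw":62},{"tx":0,"ty":0,"tz":49.5,"ax":0,"ay":0,"az":0,"claw":68}]'

```text
time_s: 30.97
tcp_pos: [0.5006, -0.1072, 0.0163]
ee_rot: [[-0.173, -0.985, 0.001], [-0.985, 0.173, -0.0], [-0.0, -0.001, -1.0]]
wrist_force: [0.2, 0.5, 0.1]
gripper_width: 0.737
gripper_force: 0.0
```

Emit:
servo_tool --deltas '[{"tx":0,"ty":0,"tz":0,"ax":0,"ay":0,"az":0,"claw":80},{"tx":0,"ty":0,"tz":0,"ax":0,"ay":0,"az":0,"claw":84},{"tx":0,"ty":0,"tz":0,"ax":0,"ay":0,"az":0,"claw":84},{"tx":0,"ty":0,"tz":-8,"ax":0,"ay":0,"az":0,"claw":84},{"tx":0,"ty":0,"tz":-25,"ax":0,"ay":0,"az":0,"claw":84},{"tx":0,"ty":0,"tz":-50,"ax":0,"ay":0,"az":0,"claw":84},{"tx":0,"ty":0,"tz":-80,"ax":0,"ay":0,"az":0,"claw":84},{"tx":0,"ty":0,"tz":-115,"ax":0,"ay":0,"az":0,"claw":84},{"tx":0,"ty":0,"tz":-150,"ax":0,"ay":0,"az":0,"claw":84},{"tx":0,"ty":0,"tz":-190,"ax":0,"ay":0,"az":0,"claw":84},{"tx":0,"ty":0,"tz":-225,"ax":0,"ay":0,"az":0,"claw":84},{"tx":0,"ty":0,"tz":-250,"ax":0,"ay":0,"az":0,"claw":84}]'

```text
time_s: 31.97
tcp_pos: [0.501, -0.1074, 0.2708]
ee_rot: [[-0.173, -0.985, 0.006], [-0.985, 0.173, -0.0], [-0.001, -0.006, -1.0]]
wrist_force: [0.2, -1.0, 0.3]
gripper_width: 0.966
gripper_force: 0.0
```

Emit:
servo_tool --deltas '[{"tx":10,"ty":10,"tz":-15,"ax":0,"ay":0,"az":0,"claw":84},{"tx":20,"ty":20,"tz":-30,"ax":0,"ay":0,"az":0,"claw":84},{"tx":20,"ty":20,"tz":-30,"ax":0,"ay":0,"az":0,"claw":84},{"tx":20,"ty":20,"tz":-30,"ax":0,"ay":0,"az":0,"claw":84},{"tx":20,"ty":20,"tz":-30,"ax":0,"ay":0,"az":0,"claw":84},{"tx":20,"ty":20,"tz":-30,"ax":0,"ay":0,"az":0,"claw":84}]'

```text
time_s: 32.47
tcp_pos: [0.4769, -0.1231, 0.2949]
ee_rot: [[-0.173, -0.985, -0.002], [-0.985, 0.173, 0.0], [0.0, 0.002, -1.0]]
wrist_force: [0.6, -0.4, -0.2]
gripper_width: 0.962
gripper_force: 0.0
```

Run:
```python
from h import *
s=sense();im=capture('wrist');cv2.imwrite('pics/w8.png',im);print(s['tcp_pos'],s['joint_velocities'],s['time_s'])
np.save('s8.npy',s,allow_pickle=True)
```

```text
[ 0.4769 -0.1231  0.2949] [ 0.13    0.3742  0.179   0.1366 -0.1684  0.0661] 32.4667
```

View pics/w8.png

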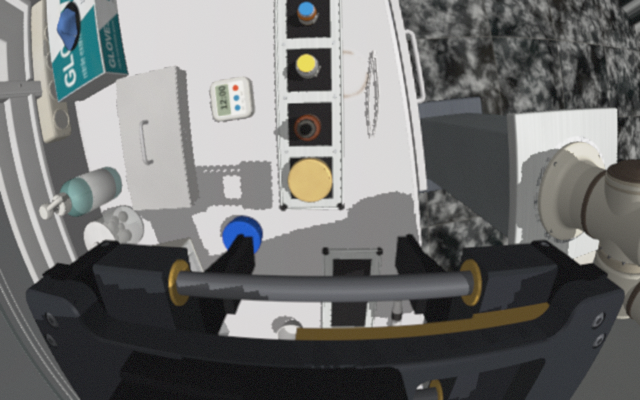

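All four stand upright: caps at (307,12), (306,64), (309,127) and (310,180). I'll check the centring by numbers, using the known rack frame and a fresh estimate.

Run:
```python
from h import *
s=sense();k=calibration('wrist')
d=trace('empty_rack','wrist');
for q in d[:1]:
    v,u=np.where(q['mask']);r=cv2.minAreaRect(onz(np.c_[u,v],.009,s,k)[:,:2].astype(np.float32));print(r)
a=np.radians(81);ay=np.array([np.cos(a),np.sin(a)]);c=np.array([.4817,-.22495])
for n,uv,z,t in [('small',(307,12),.05,-.12),('large',(306,64),.062,-.04),('drop',(309,127),.11,.04),('pot',(310,180),.042,.12)]:
    print(n,1000*(onz(uv,z,s,k)[0][:2]-c-t*ay))
```

```text
((0.4838385581970215, -0.2145702987909317), (0.32007312774658203, 0.09874889254570007), 80.9563980102539)
small [0.1534 6.6235]
large [0.8237 0.543 ]
drop [-3.8667 -0.4761]
pot [-0.6474 -4.6205]
```

Run:
```python
from h import *
s=sense();k=calibration('wrist')
a=np.radians(81);ay=np.array([np.cos(a),np.sin(a)]);ax=np.array([ay[1],-ay[0]]);c=np.array([.4817,-.22495])
def loc(uv,z,s): p=onz(uv,z,s,k)[:,:2]-c; return 1000*np.c_[p@ax,p@ay]
print('w8 corners',loc([(283,206),(341,206)],.009,s),'pot',loc([(310,180)],.042,s))
s5=dict(s);s5['tcp_pos']=[.4645,-.3445,.1655]
print('w5 corners',loc([(288,146),(371,145)],.009,s5),'pad',loc([(301,158),(359,157),(301,214),(359,213)],.008,s5).mean(0),'small',loc([(329,197)],.05,s5))
```

```text
w8 corners [[ 44.3744 162.7764]
 [-44.0891 164.259 ]] pot [[  0.1858 115.3532]]
w5 corners [[  39.3896 -164.125 ]
 [ -46.5916 -163.8999]] pad [  -3.549  -120.1932] small [[  -1.7578 -120.3192]]
```

Run:
```python
from h import *
s=sense();k=calibration('wrist')
s7=dict(s);s7['tcp_pos']=[.468,.0749,.1174];R7=np.array(s['ee_rot'])
for uv in [(325,203),(325,204)]:
    print('w7 lid in tool',1000*R7.T@(onz(uv,.042,s7,k)[0]-s7['tcp_pos']))
def circ(f,box,hsv):
    im=cv2.imread(f);x0,y0,x1,y1=box;h=cv2.cvtColor(im[y0:y1,x0:x1],cv2.COLOR_BGR2HSV);m=cv2.inRange(h,(12,80,90),(32,255,255))
    n,L,st,c=cv2.connectedComponentsWithStats(m);i=1+st[1:,4].argmax();cn=cv2.findContours((L==i).astype(np.uint8),0,2)[0];(x,y),r=cv2.minEnclosingCircle(max(cn,key=len));return x+x0,y+y0,r
print(circ('pics/w7.png',(270,150,380,250),0),circ('pics/w8.png',(280,150,345,206),0))
```

```text
w7 lid in tool [ 6.1903 -0.5641 75.4013]
w7 lid in tool [ 5.349  -0.5637 75.401 ]
(324.9030990600586, 204.18217086791992, 37.722206115722656) (309.7857151031494, 179.7857151031494, 22.76800537109375)
```

The pot sits about 4.5 mm toward the dropper, since it was gripped off centre along the row. I'll regrip it and shift it.

Emit:
servo_tool --deltas '[{"tx":-10,"ty":-10,"tz":15,"ax":0,"ay":0,"az":0,"claw":87},{"tx":-18,"ty":-20,"tz":40,"ax":0,"ay":0,"az":0,"claw":87},{"tx":-18,"ty":-20,"tz":70,"ax":0,"ay":0,"az":0,"claw":87},{"tx":-18,"ty":-20,"tz":105,"ax":0,"ay":0,"az":0,"claw":87},{"tx":-18,"ty":-20,"tz":140,"ax":0,"ay":0,"az":0,"claw":87},{"tx":-18,"ty":-20,"tz":170,"ax":0,"ay":0,"az":0,"claw":87},{"tx":-18,"ty":-20,"tz":190,"ax":0,"ay":0,"az":0,"claw":87},{"tx":-18,"ty":-20,"tz":200,"ax":0,"ay":0,"az":0,"claw":87},{"tx":-18,"ty":-20,"tz":200,"ax":0,"ay":0,"az":0,"claw":87},{"tx":-18,"ty":-20,"tz":200,"ax":0,"ay":0,"az":0,"claw":87}]'

```text
time_s: 33.4
tcp_pos: [0.5006, -0.1091, 0.0961]
ee_rot: [[-0.172, -0.985, -0.0], [-0.985, 0.172, -0.001], [0.001, 0.0, -1.0]]
wrist_force: [0.1, -0.3, -0.1]
gripper_width: 0.999
gripper_force: 0.0
```

Run:
```python
from h import *
plan([.4998,-.1105,.0163],170)
```

```text
t 33.4 now [ 0.5006 -0.1091  0.0961] d [ 1.4  0.5 79.8] rot [ 0.    -0.001  0.001]
```

Emit:
servo_tool --deltas '[{"tx":1,"ty":0,"tz":15,"ax":0,"ay":0,"az":0,"claw":87},{"tx":1,"ty":0,"tz":35,"ax":0,"ay":0,"az":0,"claw":87},{"tx":1,"ty":0,"tz":55,"ax":0,"ay":0,"az":0,"claw":87},{"tx":1,"ty":0,"tz":70,"ax":0,"ay":0,"az":0,"claw":87},{"tx":1,"ty":0,"tz":78,"ax":0,"ay":0,"az":0,"claw":87},{"tx":1,"ty":0,"tz":80,"ax":0,"ay":0,"az":0,"claw":87},{"tx":1,"ty":0,"tz":80,"ax":0,"ay":0,"az":0,"claw":80},{"tx":1,"ty":0,"tz":80,"ax":0,"ay":0,"az":0,"claw":70},{"tx":1,"ty":0,"tz":80,"ax":0,"ay":0,"az":0,"claw":62},{"tx":1,"ty":0,"tz":80,"ax":0,"ay":0,"az":0,"claw":48},{"tx":1,"ty":0,"tz":80,"ax":0,"ay":0,"az":0,"claw":48},{"tx":1,"ty":0,"tz":80,"ax":0,"ay":0,"az":0,"claw":48}]'

```text
time_s: 34.4
tcp_pos: [0.5003, -0.1101, 0.0167]
ee_rot: [[-0.173, -0.985, 0.001], [-0.985, 0.173, 0.0], [-0.0, -0.001, -1.0]]
wrist_force: [-0.2, 0.9, 3.6]
gripper_width: 0.699
gripper_force: 30.0
```

Emit:
servo_tool --deltas '[{"tx":0,"ty":0,"tz":0,"ax":0,"ay":0,"az":0,"claw":48},{"tx":0,"ty":0,"tz":-2,"ax":0,"ay":0,"az":0,"claw":48},{"tx":0,"ty":0,"tz":-5,"ax":0,"ay":0,"az":0,"claw":48},{"tx":-2,"ty":0,"tz":-5,"ax":0,"ay":0,"az":0,"claw":48},{"tx":-4,"ty":0,"tz":-5,"ax":0,"ay":0,"az":0,"claw":48},{"tx":-4.5,"ty":0,"tz":-5,"ax":0,"ay":0,"az":0,"claw":48},{"tx":-4.5,"ty":0,"tz":-3,"ax":0,"ay":0,"az":0,"claw":48},{"tx":-4.5,"ty":0,"tz":-1,"ax":0,"ay":0,"az":0,"claw":48},{"tx":-4.5,"ty":0,"tz":0,"ax":0,"ay":0,"az":0,"claw":48},{"tx":-4.5,"ty":0,"tz":0.3,"ax":0,"ay":0,"az":0,"claw":48},{"tx":-4.5,"ty":0,"tz":0.3,"ax":0,"ay":0,"az":0,"claw":62},{"tx":-4.5,"ty":0,"tz":0.3,"ax":0,"ay":0,"az":0,"claw":68}]'

```text
time_s: 35.4
tcp_pos: [0.5008, -0.1056, 0.016]
ee_rot: [[-0.173, -0.985, 0.001], [-0.985, 0.173, 0.0], [-0.0, -0.001, -1.0]]
wrist_force: [0.5, -0.6, 0.1]
gripper_width: 0.737
gripper_force: 0.0
```

Emit:
servo_tool --deltas '[{"tx":0,"ty":0,"tz":0,"ax":0,"ay":0,"az":0,"claw":80},{"tx":0,"ty":0,"tz":0,"ax":0,"ay":0,"az":0,"claw":84},{"tx":0,"ty":0,"tz":0,"ax":0,"ay":0,"az":0,"claw":84},{"tx":0,"ty":0,"tz":-8,"ax":0,"ay":0,"az":0,"claw":84},{"tx":0,"ty":0,"tz":-25,"ax":0,"ay":0,"az":0,"claw":84},{"tx":0,"ty":0,"tz":-50,"ax":0,"ay":0,"az":0,"claw":84},{"tx":0,"ty":0,"tz":-80,"ax":0,"ay":0,"az":0,"claw":84},{"tx":0,"ty":0,"tz":-115,"ax":0,"ay":0,"az":0,"claw":84},{"tx":0,"ty":0,"tz":-150,"ax":0,"ay":0,"az":0,"claw":84},{"tx":0,"ty":0,"tz":-190,"ax":0,"ay":0,"az":0,"claw":84},{"tx":0,"ty":0,"tz":-225,"ax":0,"ay":0,"az":0,"claw":84},{"tx":0,"ty":0,"tz":-250,"ax":0,"ay":0,"az":0,"claw":84}]'

```text
time_s: 36.4
tcp_pos: [0.5013, -0.106, 0.2703]
ee_rot: [[-0.173, -0.985, 0.006], [-0.985, 0.173, -0.0], [-0.001, -0.006, -1.0]]
wrist_force: [0.8, -0.3, -0.6]
gripper_width: 0.966
gripper_force: 0.0
```

Emit:
servo_tool --deltas '[{"tx":20,"ty":0,"tz":-20,"ax":0,"ay":0,"az":0,"claw":84},{"tx":20,"ty":0,"tz":-20,"ax":0,"ay":0,"az":0,"claw":84},{"tx":20,"ty":0,"tz":-20,"ax":0,"ay":0,"az":0,"claw":84},{"tx":20,"ty":0,"tz":-20,"ax":0,"ay":0,"az":0,"claw":84},{"tx":20,"ty":0,"tz":-20,"ax":0,"ay":0,"az":0,"claw":84},{"tx":20,"ty":0,"tz":-20,"ax":0,"ay":0,"az":0,"claw":84}]'

```text
time_s: 36.9
tcp_pos: [0.4966, -0.1251, 0.2844]
ee_rot: [[-0.173, -0.985, -0.003], [-0.985, 0.173, 0.0], [0.0, 0.003, -1.0]]
wrist_force: [0.3, 0.4, -0.6]
gripper_width: 0.964
gripper_force: 0.0
```

Run:
```python
from h import *
s=sense();im=capture('wrist');cv2.imwrite('pics/w9.png',im);k=calibration('wrist');print(s['tcp_pos'],s['time_s'])
a=np.radians(81);ay=np.array([np.cos(a),np.sin(a)]);ax=np.array([ay[1],-ay[0]]);c=np.array([.4817,-.22495])
for l,z in [('cream_pot',.042),('dropper_bottle',.07),('vial_large',.062),('vial_small',.05)]:
    for q in trace(l,'wrist')[:2]:
        v,u=np.where(q['mask']);uv=np.array([(u.min()+u.max())/2,(v.min()+v.max())/2]);p=onz(uv,z,s,k)[0,:2]-c;print(l,round(q['confidence'],2),uv,1000*(p@ax),1000*(p@ay))
```

```text
[ 0.4966 -0.1251  0.2844] 36.9
cream_pot 0.9 [253. 237.] 104.56928418727254 196.45198907163672
cream_pot 0.8 [324.  182.5] 0.44827730942097066 117.84740561983318
dropper_bottle 0.77 [321.5 126.5] 2.198568888071411 41.39293071913512
vial_large 0.68 [321.  64.] 1.5390476268409647 -36.172293749733086
vial_small 0.93 [322.   10.5] -0.7930193414864335 -110.48404552568225
```

View pics/w9.png

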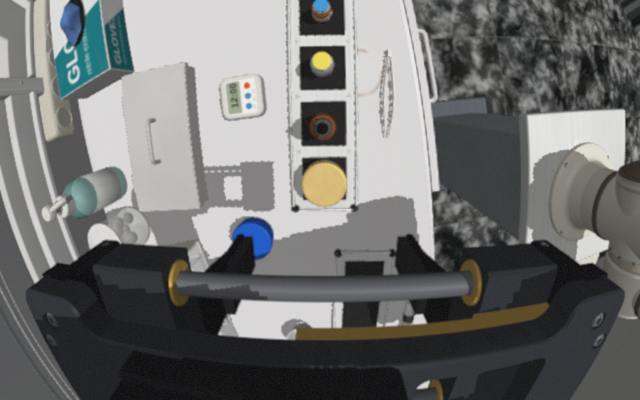

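The pot (324,183) is now about 2 mm from its pad centre, and the others are upright and centred. The gripper is clear, so I'm handing in.

```bash
python3 -c "
from station import *
print(finish_job())"
```

```text
the job is handed in; nothing more can be done
None
```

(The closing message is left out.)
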